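# Bench-check a gear hub: fit the shift rod and hold the bell crank at the third click

## Robot

A 7-joint arm with a two-finger parallel gripper is mounted at the origin on a cart in front of the work surface, level with it; the furniture and walls round the work are solid. World frame = base frame: x ahead of the robot, y to its left, z up, the work surface at z = 0. Lengths are in mm, angles in rad, forces in N, time in s.
With the tool pointing down it reaches from about 375 to 925 mm from the base axis. Payload 3.1 kg.
Tool frame: the origin (TCP) lies at the very end of the fingers, on their centre line; the grasp point (between the pads) lies 19 mm behind it; z points along the fingers, y is the direction in which the jaws open and shut (so a half turn about z gives the same grasp; the last joint's range is limited). The gripper opens to 85 mm and grips with 20 to 120 N. Pads are 22 mm wide; open, the fingers measure 114 mm over their backs; the gripper's body (76 mm by 85 mm) begins 54 mm behind the grasp point. The pads swing forward as they close: fully open they stand 13 mm farther back than shut.
Start: joints at [-1.448, 0.383, 0.044, 1.598, -0.018, 1.161, -0.05], TCP at [142.333, 634.227, 231.269] pointing down, gripper open.
Joint ranges: [-2.61, 2.61], [-0.41, 2.15], [-1.48, 1.57], [0, 2.5], [-1.57, 4.71], [0.05, 1.97], [-2.85, 2.85]. Speed limits (rad/s): [2.79, 2.79, 3.14, 3.14, 3.14, 3.14, 3.14].

## Interface

Orientations are given as a 3x3 rotation matrix whose columns are the frame's x, y, z axes.
In Python, from station import ctrl, vision, workorder gives the robot as it stands. The module is installed in compiled form; this text tells all that it offers.
- The arm moves only by the tool step_arm, never from a script. Its argument "commands" is a list of rows, each an object with "hand": the finger opening in mm, from 0 to 85.4; "delta_pos": the shift along the tool's x, y, z in mm, a list of three; "turn": the turn, a rotation vector about the tool's x, y, z in degrees, a list of three. In form: [{"hand": hand, "delta_pos": [dx, dy, dz], "turn": [rx, ry, rz]}, ...]. A call has 1 to 20 rows; each row is the pose to reach, as a shift and turn from the pose measured when the call began, along the tool's axes at that moment; what a row does not reach only later rows make up. A row lasts 1/10 s, in which the tool goes at most 50 mm and 8.59 degrees, less where a joint would pass 70% of its speed; a pose out of reach is approached as far as the arm can. A call with a gripper value outside its range is refused whole. The fingers move at their own pace and stop on an object; "squeeze" is the grip in N (left out, the last holds). Time passes only in rows, so rows that repeat a pose let the fingers close. It gives the time, the measured TCP pose, the force and the opening at its end, in the units of the state.
- ctrl.get_obs(): the state, without advancing time (a new reading comes with each control period).
- vision.get_image(name): name is "scene" or "side" or "wrist"; returns a dict with "frame" (480x640x3 uint8, blue, green, red), "camera_matrix" (3x3 intrinsics, pixels), "dist_coeffs" ([k1, k2, p1, p2, k3] as OpenCV has them; the pictures are not rectified), "rvec" (rotation vector, rad) and "tvec" (3), from world to camera coordinates, as OpenCV has them; the wrist camera has in their place "mount" (4x4, takes a point from camera to tool coordinates, whose origin is the TCP and whose axes are the flange's). Camera axes: x right, y down, z forward; pixel columns grow to the right and rows downward; lengths in mm; the calibration is good to about 2 mm. A picture is of the moment at which its call begins: read the wrist's pose just before it. There is no depth.
- workorder.sign_off(): hands the job in, once; it reports no verdict.
The state is a dict: "time_s": time; "q": joint angles; "joint_vel": joint speeds; "joint_torque": joint torques, N m; "tool_pos": TCP position; "tcp_rot": TCP orientation; "contact_force": force on the tool from outside, world axes, zero at the start; "torque": the same for the moment, N m; "width": finger opening in mm.
Only numpy, scipy, OpenCV 4.12 (cv2) and the standard library are available. Lean on these libraries where they do the work, as an engineer would, in place of code of your own. Each camera call takes 0.05 s, during which the arm holds its last target.

## Task

The gear hub is standing in the axle vice: drop the longer of the two shift rods from the wooden block, thin end down, into the hollow axle until it rests on the hub's clutch, and let go of it. Then swing the raised bell crank over onto the rod and press its thumb pad down through the first and second clicks to the third, without forcing it, and finish with the program still holding it there against the hub's spring. Leave the shorter rod standing in its block and do not knock over the grease pot.

Things in the scene. Friction and masses are not known exactly. Their poses are not given: they have to be found in the camera images.
- gear_hub: bicycle gear hub upright in a grey vice, fixed: shell 79 mm wide, 74 mm sprocket on it (top at 118 mm), hollow 16 mm axle up to 150 mm. Origin on the axle's line at bench level, z up. Vice 84 mm (x), screw end 110 mm out at -y. A bracket on the axle carries the crank's pivot on the hub's +x side (cheeks 29 mm wide, 46 to 64 mm out, 198 mm high); swung over, the crank points to the hub's -x
- axle_mouth (a point): centre of the open upper end of the hollow axle, 150 mm above the bench; round bore 8.4 mm in diameter, countersunk to 12 mm at the mouth; 56 mm down in the bore is the face of the hub's clutch
- long_rod: longer shift rod, loose, steel, 94 mm: shank 6 mm thick, 80 mm long, chamfered tip; ringed dark cap 11 mm wide, 14 mm high on top. Origin at mid-length, z to the cap (cap's middle 40 mm above, tip 47 mm below). Starts upright in an end hole of the block, cap top 102 mm above the bench. In the axle, on the clutch, the cap top is at 188 mm, with 24 mm of shank showing
- long_rod_tip (a point): lower end of the longer rod, on its axis
- short_rod: shorter shift rod, loose, same make but 69 mm long over all (shank 55 mm, same 14 mm cap), too short for this hub. Origin at mid-length. It stands in the other end hole of the block, cap top 77 mm above the bench
- rod_block: pale wooden block 46 x 150 x 38 mm (x, y, z), fixed, four holes in a row along its y axis at -54, -18, 18 and 54 mm, 7.2 mm in diameter, 30 mm deep; origin in the centre of its underside. The rods stand in the two end holes, either way round
- bell_crank: steel lever 12 mm wide, 8 mm thick. Origin at its pivot, lies along its own -x, own z points out of the pressed face (far face when raised, top face when swung over); turns about the hub's y. Starts raised 1.65 to 1.85 rad above level, stays where left (friction 0.03 N m). Its roller, 55 mm from the pivot, meets the rod's cap 0.14 rad above level; third click is 0.14 rad below level
- crank_pivot (a point): pivot of the bell crank, on the hub's x axis 55 mm behind the axle's centre line and 188.5 mm above the bench
- crank_pad (a point): middle of the pressed face of the black rubber thumb pad at the crank's free end, 100 mm from the pivot and 4.5 mm above the crank's own x axis; the pad is 30 mm long and 26 mm wide, with a 3 mm lip at its very end
- clutch (a joint): how far the rod has pushed the hub's clutch down, m: 0 at rest, clicks at 0.005, 0.010 and 0.015, stop at 0.016. The hub's spring pushes back with 8 N at rest, 14 N at the third click, each click adding a hump of up to 4 N (3 to 13 N felt at the pad); just past the third click is a firm stop. Let go, it springs all the way back, lifting rod and crank
- grease_pot: white plastic grease pot with a black lid, 57 mm across and 91 mm high, loose, standing behind the work; origin in the centre of its underside
Mind the look-alikes: they are no part of the job. What is shaped like the grease_pot but blue or red is not meant.

How it is judged:
By the outcome, as a careful person would: the job done as asked, in the order asked, and still so for the second after the job is handed in, while the arm keeps its last pose, push and grip.
It also fails if it takes over 72 s, if anything falls off the work surface, if the arm or the gripper's body presses on something with over 40 N, if the wrist force passes 120 N, or if a joint passes its speed limit or range.

## Working session

There is one attempt and no reset: what is moved stays moved. The work goes in short steps, Python scripts to look and compute and a tool call to move; the robot and the scene stay as the last step left them, time stands still between calls to the robot, and variables do not carry over. Pictures are saved under pics/ and viewed, and the job is handed in when it is done.

Besides the shell and the picture viewer there is one more tool, called by a JSON object that holds its "api" and its "payload", one argument or row to a line. step_arm: Moves the arm, as the interface text tells. Its arguments: {"type":"object","properties":{"commands":{"type":"array"},"squeeze":{"type":"number"}},"required":["commands"]}

```bash
mkdir -p pics; cat > h.py <<'E'
import numpy as np, cv2
from station import ctrl, vision, workorder
def grab(n,fn):
    o=ctrl.get_obs(); im=vision.get_image(n); cv2.imwrite('pics/'+fn,im['frame'])
    import pickle; pickle.dump((o,im),open('pics/'+fn[:-4]+'.pkl','wb')); return o,im
E
python3 - <<'E'
from h import *
o,_=grab('scene','s0.png'); grab('side','d0.png'); grab('wrist','w0.png')
for k,v in o.items(): print(k,np.round(v,3).tolist())
for f in 'sdw':
    import pickle; im=pickle.load(open(f'pics/{f}0.pkl','rb'))[1]
    print({k:np.round(v,3).tolist() for k,v in im.items() if k!='frame'})
E
```

```text
time_s 0.0
q [-1.448, 0.384, 0.044, 1.6, -0.018, 1.161, -0.05]
joint_vel [-0.002, -0.002, 0.0, -0.002, -0.0, 0.0, 0.002]
joint_torque [0.0, -43.346, 1.024, -24.951, 0.011, 0.011, 0.0]
tool_pos [142.147, 633.292, 229.867]
tcp_rot [[-0.976, 0.219, -0.0], [0.219, 0.976, -0.003], [-0.0, -0.003, -1.0]]
contact_force [-0.289, 0.359, -0.208]
torque [-0.016, 0.045, -0.025]
width 85.406
{'camera_matrix': [[452.823, 0.0, 319.073], [0.0, 452.823, 247.531], [0.0, 0.0, 1.0]], 'dist_coeffs': [0.03, 0.0, 0.0, 0.0, 0.0], 'rvec': [2.071, -1.021, 0.459], 'tvec': [-157.394, 541.847, 506.417]}
{'camera_matrix': [[497.077, 0.0, 323.033], [0.0, 497.077, 238.103], [0.0, 0.0, 1.0]], 'dist_coeffs': [-0.054, 0.0, 0.0, 0.0, 0.0], 'rvec': [1.463, -1.681, 0.998], 'tvec': [316.99, 417.783, 495.148]}
{'camera_matrix': [[336.057, 0.0, 317.415], [0.0, 336.057, 233.781], [0.0, 0.0, 1.0]], 'dist_coeffs': [-0.049, 0.0, 0.0, 0.0, 0.0], 'mount': [[0.001, -0.965, -0.261, 65.492], [1.0, 0.001, 0.0, -0.451], [0.0, -0.261, 0.965, -141.89], [0.0, 0.0, 0.0, 1.0]]}
```

View pics/s0.png

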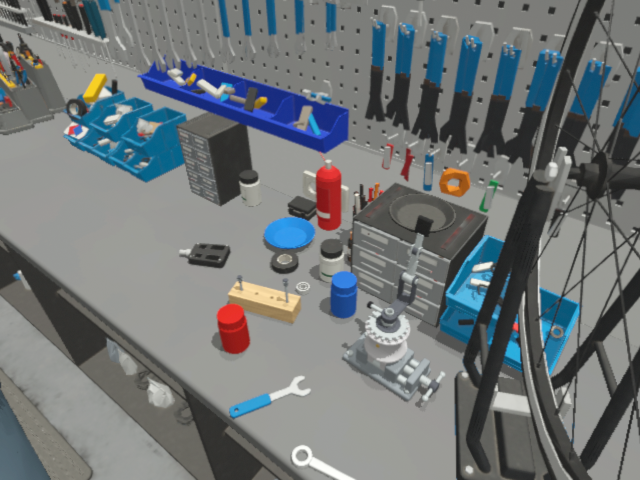

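View pics/d0.png

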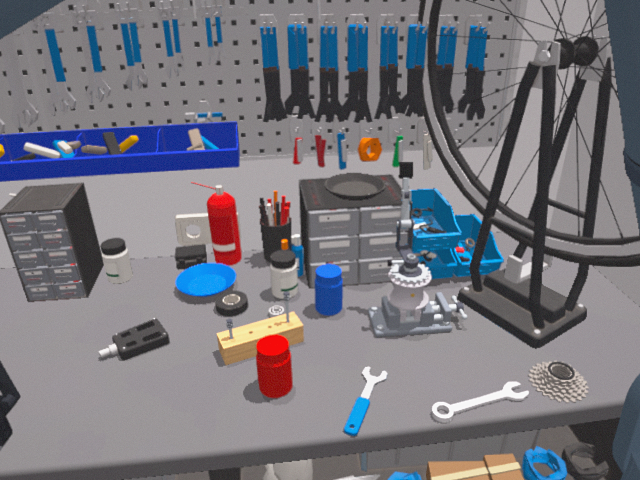

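View pics/w0.png

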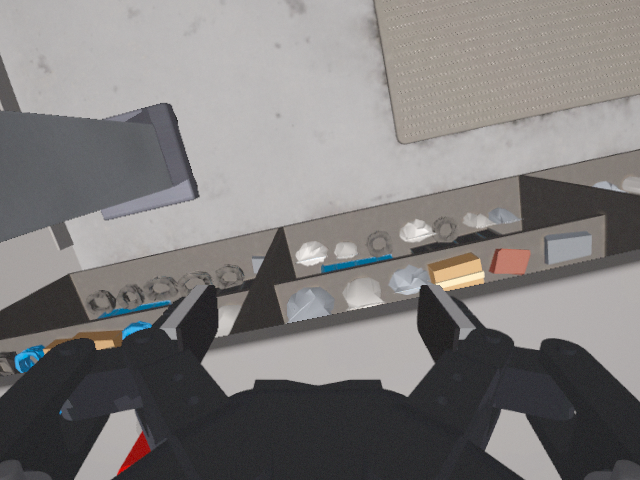

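```bash
python3 - <<'E'
import cv2,numpy as np
s=cv2.imread('pics/s0.png');d=cv2.imread('pics/d0.png')
def c(im,x,y,w,h,k): return cv2.resize(im[y:y+h,x:x+w],None,fx=k,fy=k,interpolation=cv2.INTER_CUBIC)
a=c(s,220,230,100,100,4);b=c(d,205,270,100,100,4)
cv2.imwrite('pics/c_block.png',np.hstack([a,b]))
a=c(s,335,200,115,170,3.4);b=c(d,360,150,115,200,2.9)
h=min(a.shape[0],b.shape[0]);cv2.imwrite('pics/c_hub.png',np.hstack([a[:h],b[:h]]))
E
```

```text
(no output)
```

View pics/c_block.png

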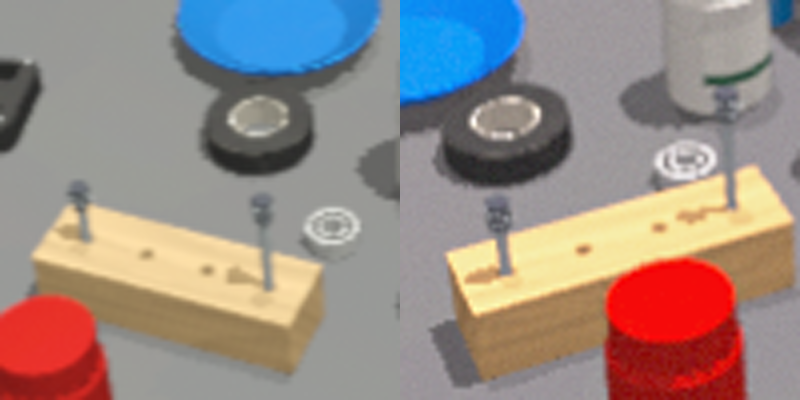

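View pics/c_hub.png

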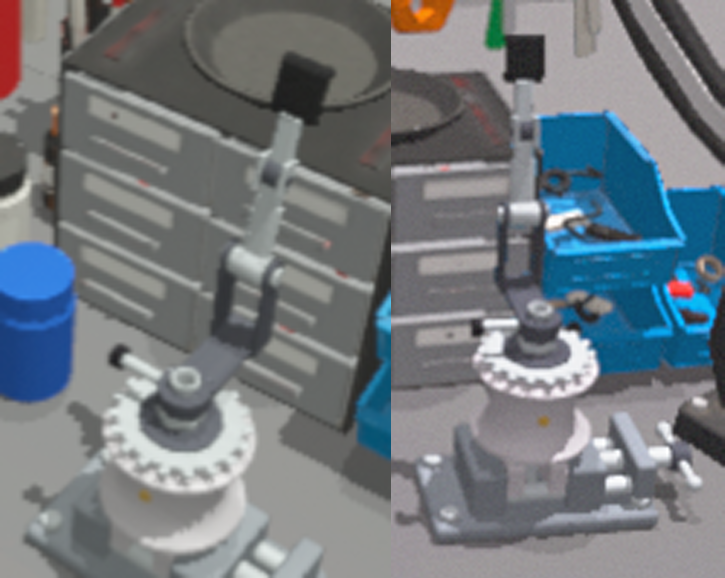

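```bash
cat >> h.py <<'E'
import pickle
def load(fn): return pickle.load(open('pics/'+fn+'.pkl','rb'))
def ray(fn,uv):
    o,im=load(fn); n=cv2.undistortPoints(np.array([[uv]],float),im['camera_matrix'],im['dist_coeffs'])[0,0]
    d=np.array([n[0],n[1],1.])
    if 'rvec' in im:
        R=cv2.Rodrigues(im['rvec'])[0]; t=np.array(im['tvec']).ravel(); c=-R.T@t; d=R.T@d
    else:
        M=np.array(im['mount']); Rt=np.array(o['tcp_rot']); c=Rt@M[:3,3]+o['tool_pos']; d=Rt@M[:3,:3]@d
    return c,d/np.linalg.norm(d)
def planez(fn,uv,z):
    c,d=ray(fn,uv); return c+d*(z-c[2])/d[2]
def tri(*obs):
    A=np.zeros((3,3));b=np.zeros(3)
    for fn,uv in obs:
        c,d=ray(fn,uv);P=np.eye(3)-np.outer(d,d);A+=P;b+=P@c
    x=np.linalg.solve(A,b)
    return x,[round(float(np.linalg.norm((np.eye(3)-np.outer(d,d))@(x-c))),1) for c,d in (ray(*q) for q in obs)]
def proj(fn,p):
    o,im=load(fn); p=np.array(p,float).reshape(-1,3)
    if 'rvec' in im: r,t=im['rvec'],im['tvec']
    else:
        M=np.array(im['mount']); Rt=np.array(o['tcp_rot']); R=(Rt@M[:3,:3]).T; c=Rt@M[:3,3]+o['tool_pos']; r=cv2.Rodrigues(R)[0]; t=-R@c
    return cv2.projectPoints(p,np.array(r,float),np.array(t,float),im['camera_matrix'],im['dist_coeffs'])[0][:,0]
E
python3 - <<'E'
from h import *
np.set_printoptions(precision=1,suppress=True)
for n,a,b,z in [('long cap',(285.5,282.5),(286.3,295),95),('short cap',(239.7,278.5),(229.2,323.5),70),('long hole',(287,301.5),(287.7,321.8),38),('short hole',(241.3,290),(231.3,338),38),('mouth',(389.1,311.8),(411.7,256.9),150),('pad',(424.1,225),(406.2,169.7),288),('pivot',(410,278),(405.5,224),188.5),('pot',(331,278),(284,297),0),('blue',(343,313),(328,311),0),('red',(233,350),(274,392),0)]:
    print(n,*tri(('s0',a),('d0',b)),planez('s0',a,z),planez('d0',b,z))
for n in 'sd': c,d=ray(n+'0',(320,240)); print(c,d)
E
```

```text
long cap [547.7 312.4  92.3] [1.4, 1.4] [544.2 309.   95. ] [546.1 313.2  95. ]
short cap [515.8 417.1  65.6] [0.1, 0.1] [512.9 413.4  70. ] [509.8 416.4  70. ]
long hole [548.1 313.3  33.2] [0.0, 0.0] [544.9 310.1  38. ] [541.9 313.5  38. ]
short hole [514.1 416.2  33.6] [0.6, 0.6] [510.7 412.   38. ] [509.5 416.   38. ]
mouth [560.7  80.2 145.6] [0.1, 0.1] [557.2  78.5 150. ] [553.3  82.7 150. ]
pad [643.3  76.9 284.8] [0.9, 0.9] [640.6  76.1 288. ] [632.7  79.7 288. ]
pivot [620.5  77.4 183.1] [0.1, 0.1] [614.9  75.  188.5] [610.2  80.7 188.5]
pot [704.6 313.2 -17.9] [0.5, 0.5] [690.2 302.5   0. ] [677.9 313.7   0. ]
blue [630.5 225.  -13.6] [2.1, 2.1] [618.2 216.3   0. ] [615.2 228.2   0. ]
red [413.5 345.5 -10.9] [3.8, 3.8] [405.2 334.7   0. ] [407.2 347.3   0. ]
[  70.7 -158.3  738.1] [ 0.6  0.5 -0.6]
[-197.7  339.2  605. ] [ 0.9 -0.1 -0.5]
```

Candidates for "the longer rod" are the left rod (scene 240,278; side 229,323) and the right rod (scene 286,282; side 286,295). In the close crop the right rod shows about twice as much shank, so it is the long one, at about (545, 311). Other look-alikes are the blue and red pots (343,295 and 233,330), which are not meant, and the white pots (331,260 and 249,188), which I'll stay clear of. Next I move above the long rod.

{"api": "step_arm", "payload": {
  "commands": [
    {"hand":60,"delta_pos":[-120,-60,-5],"turn":[0,0,-3]},
    {"hand":60,"delta_pos":[-240,-120,-5],"turn":[0,0,-6]},
    {"hand":60,"delta_pos":[-360,-180,-5],"turn":[0,0,-10]},
    {"hand":60,"delta_pos":[-464,-226,-5],"turn":[0,0,-10]},
    {"hand":60,"delta_pos":[-464,-226,-5],"turn":[0,0,-10]},
    {"hand":60,"delta_pos":[-464,-226,-5],"turn":[0,0,-10]},
    {"hand":60,"delta_pos":[-464,-226,-5],"turn":[0,0,-10]},
    {"hand":60,"delta_pos":[-464,-226,-5],"turn":[0,0,-10]},
    {"hand":60,"delta_pos":[-464,-226,-5],"turn":[0,0,-10]},
    {"hand":60,"delta_pos":[-464,-226,-5],"turn":[0,0,-10]},
    {"hand":60,"delta_pos":[-464,-226,-5],"turn":[0,0,-10]},
    {"hand":60,"delta_pos":[-464,-226,-5],"turn":[0,0,-10]},
    {"hand":60,"delta_pos":[-464,-226,-5],"turn":[0,0,-10]},
    {"hand":60,"delta_pos":[-464,-226,-5],"turn":[0,0,-10]},
    {"hand":60,"delta_pos":[-464,-226,-5],"turn":[0,0,-10]},
    {"hand":60,"delta_pos":[-464,-226,-5],"turn":[0,0,-10]},
    {"hand":60,"delta_pos":[-464,-226,-5],"turn":[0,0,-10]}
  ]
}}

```text
time_s: 1.85
tool_pos: [544.7, 312.4, 235.8]
tcp_rot: [[-0.999, 0.044, -0.0], [0.044, 0.999, -0.002], [0.0, -0.002, -1.0]]
contact_force: [0.0, -0.7, -0.2]
width: 60.2
```

```bash
python3 - <<'E'
from h import *
o,_=grab('wrist','w1.png');grab('scene','s1.png');print(np.round(o['tool_pos'],1))
print(proj('w1',[[545,311,102],[545,311,38],[511.5,414,77],[556,80.5,150]]))
E
```

```text
[544.7 312.4 235.8]
[[316.64518867 223.86633721]
 [316.89366166 209.38601978]
 [430.57383937 176.07468925]
 [ 12.58911651 265.85921919]]
```

View pics/w1.png

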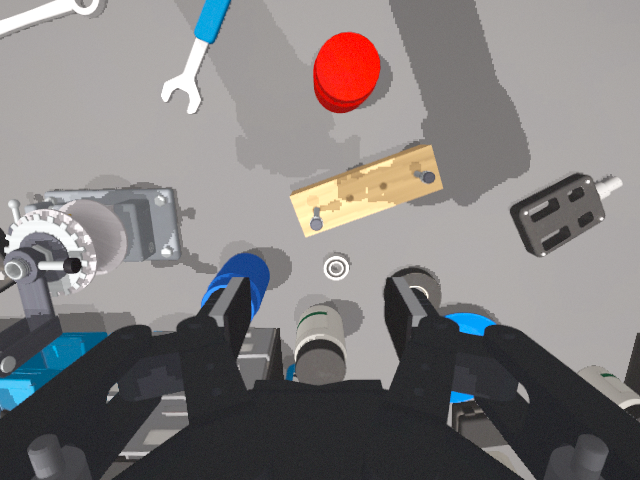

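```bash
python3 - <<'E'
import cv2,numpy as np
w=cv2.imread('pics/w1.png')
a=cv2.resize(w[195:245,290:340],None,fx=8,fy=8,interpolation=cv2.INTER_CUBIC)
b=cv2.resize(w[240:290,0:50],None,fx=8,fy=8,interpolation=cv2.INTER_CUBIC)
cv2.imwrite('pics/w1c.png',np.hstack([a,b]))
E
```

```text
(no output)
```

View pics/w1c.png

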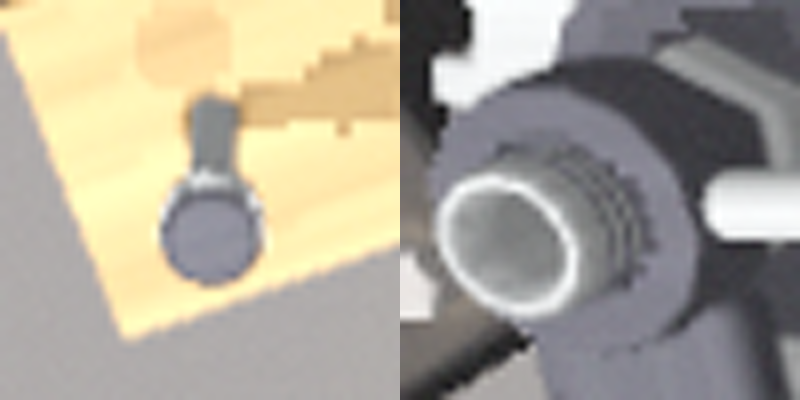

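{"api": "step_arm", "payload": {
  "commands": [
    {"hand":40,"delta_pos":[-0.3,-1,40],"turn":[0,0,0]},
    {"hand":40,"delta_pos":[-0.3,-1,80],"turn":[0,0,0]},
    {"hand":40,"delta_pos":[-0.3,-1,110],"turn":[0,0,0]},
    {"hand":40,"delta_pos":[-0.3,-1,135],"turn":[0,0,0]},
    {"hand":40,"delta_pos":[-0.3,-1,150],"turn":[0,0,0]},
    {"hand":40,"delta_pos":[-0.3,-1,160],"turn":[0,0,0]},
    {"hand":40,"delta_pos":[-0.3,-1,160],"turn":[0,0,0]},
    {"hand":40,"delta_pos":[-0.3,-1,160],"turn":[0,0,0]},
    {"hand":40,"delta_pos":[-0.3,-1,160],"turn":[0,0,0]}
  ]
}}

```text
time_s: 2.85
tool_pos: [546.7, 311.2, 77.5]
tcp_rot: [[-0.999, 0.046, 0.002], [0.046, 0.999, -0.0], [-0.002, -0.0, -1.0]]
contact_force: [0.4, 0.2, -0.4]
width: 39.7
```

```bash
python3 - <<'E'
from h import *
o,_=grab('wrist','w2.png');grab('scene','s2.png');print(np.round(o['tool_pos'],1))
print(proj('w2',[[545,311.2,102],[545,311.2,88]]))
a=cv2.imread('pics/w2.png')[150:450,150:490];b=cv2.imread('pics/s2.png')[200:350,210:360]
cv2.imwrite('pics/w2c.png',np.hstack([a,cv2.resize(b,(300,300))]))
E
```

```text
[546.7 311.2  77.5]
[[318.53184057 313.90860748]
 [318.42802662 297.81703312]]
```

View pics/w2c.png

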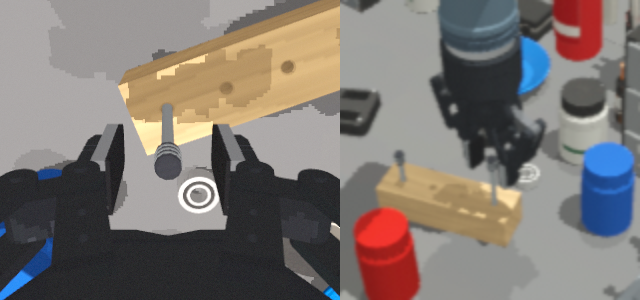

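The long rod's cap is between the pads at (318,314), as predicted, with about 1.7 mm to correct. I'll correct that, close on it and lift.

{"api": "step_arm", "payload": {
  "commands": [
    {"hand":40,"delta_pos":[1.7,0,1],"turn":[0,0,0]},
    {"hand":30,"delta_pos":[1.7,0,1],"turn":[0,0,0]},
    {"hand":5,"delta_pos":[1.7,0,1],"turn":[0,0,0]},
    {"hand":5,"delta_pos":[1.7,0,1],"turn":[0,0,0]},
    {"hand":5,"delta_pos":[1.7,0,1],"turn":[0,0,0]},
    {"hand":5,"delta_pos":[1.7,0,1],"turn":[0,0,0]},
    {"hand":5,"delta_pos":[1.7,0,1],"turn":[0,0,0]},
    {"hand":5,"delta_pos":[1.7,0,1],"turn":[0,0,0]}
  ],
  "squeeze": 40
}}

```text
time_s: 3.75
tool_pos: [544.9, 311.2, 76.4]
tcp_rot: [[-0.999, 0.046, 0.002], [0.046, 0.999, -0.0], [-0.002, -0.0, -1.0]]
contact_force: [0.4, 0.0, 1.5]
width: 9.2
```

{"api": "step_arm", "payload": {
  "commands": [
    {"hand":5,"delta_pos":[0,0,-10],"turn":[0,0,0]},
    {"hand":5,"delta_pos":[0,0,-25],"turn":[0,0,0]},
    {"hand":5,"delta_pos":[0,0,-45],"turn":[0,0,0]},
    {"hand":5,"delta_pos":[0,0,-70],"turn":[0,0,0]},
    {"hand":5,"delta_pos":[0,0,-100],"turn":[0,0,0]},
    {"hand":5,"delta_pos":[0,0,-130],"turn":[0,0,0]},
    {"hand":5,"delta_pos":[0,0,-155],"turn":[0,0,0]},
    {"hand":5,"delta_pos":[0,0,-175],"turn":[0,0,0]},
    {"hand":5,"delta_pos":[0,0,-180],"turn":[0,0,0]},
    {"hand":5,"delta_pos":[0,0,-180],"turn":[0,0,0]},
    {"hand":5,"delta_pos":[0,0,-180],"turn":[0,0,0]}
  ]
}}

```text
time_s: 4.85
tool_pos: [543.7, 310.8, 255.4]
tcp_rot: [[-0.999, 0.045, 0.001], [0.045, 0.999, -0.001], [-0.001, -0.001, -1.0]]
contact_force: [-0.2, -1.1, 0.0]
width: 9.2
```

```bash
python3 - <<'E'
from h import *
o,_=grab('wrist','w3.png');grab('side','d3.png');grab('scene','s3.png');print(np.round(o['tool_pos'],1),o['width'])
T=np.array(o['tool_pos']);R=np.array(o['tcp_rot'])
tip=T+R@[0,0,68.4];top=T+R@[0,0,-26]
print(tip);
for n in ('w3','s3','d3'): print(n,proj(n,[tip,top]))
a=cv2.imread('pics/s3.png')[150:350,220:440];b=cv2.imread('pics/d3.png')[150:350,200:420]
cv2.imwrite('pics/c3.png',cv2.resize(np.hstack([a,b]),None,fx=1.8,fy=1.8))
E
```

```text
[543.7 310.8 255.4] 9.163030820022529
[543.71398856 310.75146265 187.02119105]
w3 [[318.17691936 246.53012035]
 [318.71187791 319.52565791]]
s3 [[281.63081825 247.53155935]
 [277.93248209 206.54546267]]
d3 [[285.31519623 251.06423632]
 [282.53035809 200.35612109]]
```

View pics/w3.png

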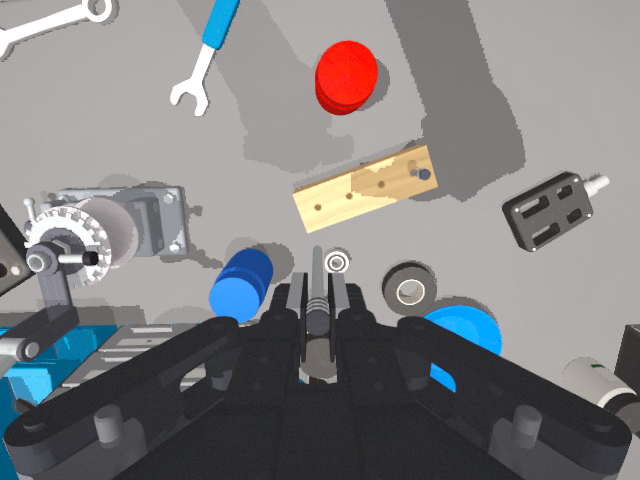

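View pics/c3.png

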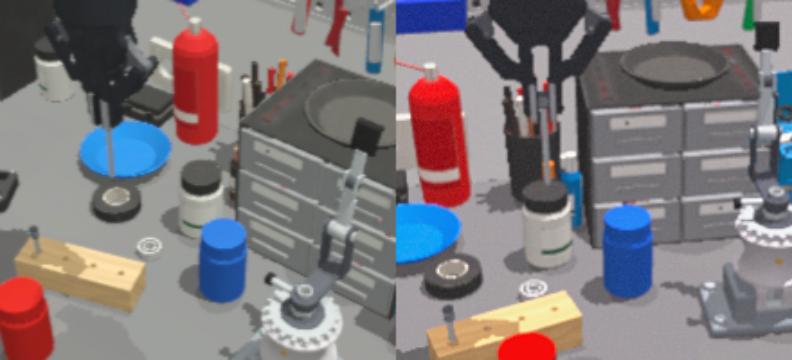

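{"api": "step_arm", "payload": {
  "commands": [
    {"hand":5,"delta_pos":[-5,-30,0],"turn":[0,0,0]},
    {"hand":5,"delta_pos":[-10,-65,0],"turn":[0,0,0]},
    {"hand":5,"delta_pos":[-15,-100,0],"turn":[0,0,0]},
    {"hand":5,"delta_pos":[-19,-135,0],"turn":[0,0,0]},
    {"hand":5,"delta_pos":[-19,-155,0],"turn":[0,0,0]},
    {"hand":5,"delta_pos":[-19,-160,0],"turn":[0,0,0]},
    {"hand":5,"delta_pos":[-19,-160,0],"turn":[0,0,0]},
    {"hand":5,"delta_pos":[-19,-160,0],"turn":[0,0,0]},
    {"hand":5,"delta_pos":[-19,-160,0],"turn":[0,0,0]}
  ]
}}

```text
time_s: 5.9
tool_pos: [554.9, 152.6, 254.7]
tcp_rot: [[-0.999, 0.042, -0.001], [0.042, 0.999, -0.001], [0.001, -0.002, -1.0]]
contact_force: [-0.3, 0.7, -0.1]
width: 9.1
```

```bash
python3 - <<'E'
from h import *
o,_=grab('wrist','w4.png');print(np.round(o['tool_pos'],2),o['width'],np.round(o['tcp_rot'],3))
print(proj('w4',[[556,80.5,150]]))
w=cv2.imread('pics/w4.png')
u,v=proj('w4',[[556,80.5,150]])[0].astype(int)
print(u-40,v-40)
cv2.imwrite('pics/w4c.png',cv2.resize(w[v-40:v+40,u-40:u+40],None,fx=7,fy=7,interpolation=cv2.INTER_CUBIC))
E
```

```text
[554.85 152.59 254.7 ] 9.137271589480065 [[-0.999  0.042 -0.001]
 [ 0.042  0.999 -0.001]
 [ 0.001 -0.002 -1.   ]]
[[224.26969495 237.5098164 ]]
184 197
```

View pics/w4.png

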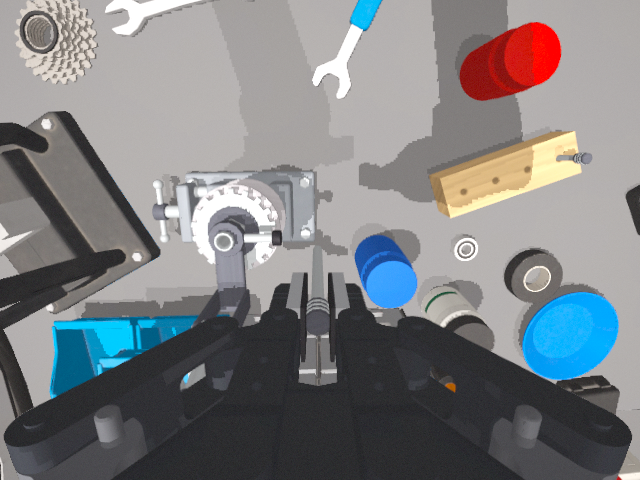

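View pics/w4c.png

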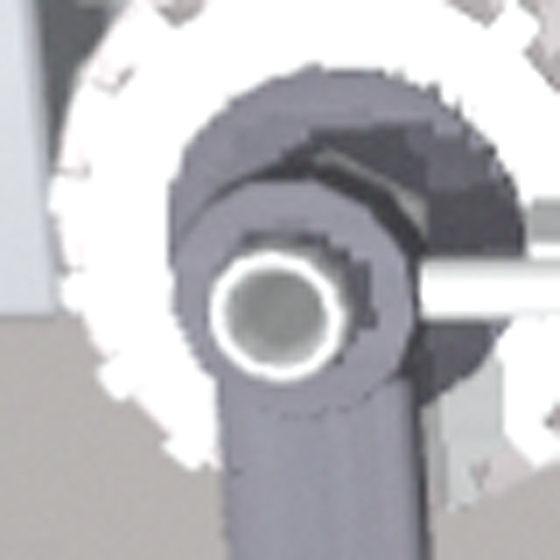

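```bash
python3 - <<'E'
from h import *
np.set_printoptions(precision=2,suppress=True)
print(planez('w4',(223.1,241.4),150),planez('w1',(13,270),150), tri(('w4',(223.1,241.4)),('w1',(13,270)),('w3',(39,260))))
o,_=load('w4');T=np.array(o['tool_pos']);R=np.array(o['tcp_rot']);tip=T+R@[0,0,68.4]
print(tip,proj('w4',[tip]), proj('w4',[T+R@[0,0,-26]]))
w=cv2.imread('pics/w4.png')
cv2.imwrite('pics/w4d.png',cv2.resize(w[235:345,280:360],None,fx=5,fy=5,interpolation=cv2.INTER_CUBIC))
E
```

```text
[559.06  79.24 150.  ] [559.32  79.83 150.  ] (array([559.59,  78.39, 146.56]), [0.5, 1.6, 1.9])
[554.79 152.49 186.3 ] [[318.18 246.53]] [[318.72 319.53]]
```

View pics/w4d.png

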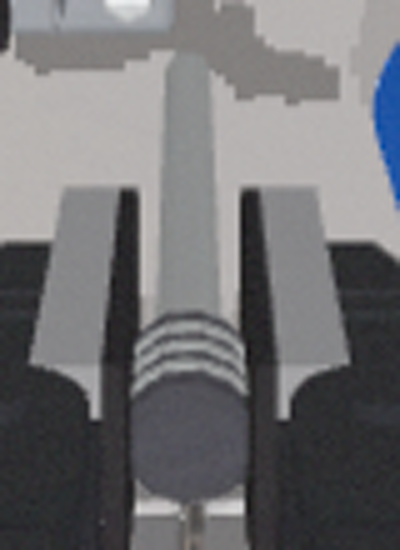

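Measured from the wrist camera, the mouth is at (559.1, 79.3). The rod tip shows at (317,247), where the tool frame predicts it. I'll move above the mouth.

{"api": "step_arm", "payload": {
  "commands": [
    {"hand":5,"delta_pos":[-2,-20,0],"turn":[0,0,0]},
    {"hand":5,"delta_pos":[-4,-40,0],"turn":[0,0,0]},
    {"hand":5,"delta_pos":[-6,-60,0],"turn":[0,0,0]},
    {"hand":5,"delta_pos":[-7.3,-73,0],"turn":[0,0,0]},
    {"hand":5,"delta_pos":[-7.3,-73,0],"turn":[0,0,0]},
    {"hand":5,"delta_pos":[-7.3,-73,12],"turn":[0,0,0]},
    {"hand":5,"delta_pos":[-7.3,-73,24],"turn":[0,0,0]},
    {"hand":5,"delta_pos":[-7.3,-73,24],"turn":[0,0,0]},
    {"hand":5,"delta_pos":[-7.3,-73,24],"turn":[0,0,0]},
    {"hand":5,"delta_pos":[-7.3,-73,24],"turn":[0,0,0]}
  ]
}}

```text
time_s: 6.95
tool_pos: [559.2, 79.6, 230.8]
tcp_rot: [[-0.999, 0.041, -0.001], [0.041, 0.999, -0.002], [0.001, -0.002, -1.0]]
contact_force: [0.1, -0.4, -0.9]
width: 8.7
```

```bash
python3 - <<'E'
from h import *
np.set_printoptions(precision=2,suppress=True)
o,_=grab('wrist','w5.png');grab('scene','s5.png');grab('side','d5.png');print(np.round(o['tool_pos'],2),o['width'],np.round(o['tcp_rot'],4))
T=np.array(o['tool_pos']);R=np.array(o['tcp_rot']);tip=T+R@[0,0,68.4]; print(tip)
for n in('w5','s5','d5'): print(n,proj(n,[tip,[559.1,79.3,150]]))
w=cv2.imread('pics/w5.png')[190:290,270:370]
s=cv2.imread('pics/s5.png')[250:350,340:440];d=cv2.imread('pics/d5.png')[200:300,360:460]
f=lambda i:cv2.resize(i,(400,400),interpolation=cv2.INTER_CUBIC)
cv2.imwrite('pics/c5.png',np.hstack([f(s),f(d)]));cv2.imwrite('pics/c5w.png',cv2.resize(w,(600,600),interpolation=cv2.INTER_CUBIC))
E
```

```text
[559.2   79.63 230.83] 8.725860552267084 [[-1.    0.04 -0.  ]
 [ 0.04  1.   -0.  ]
 [ 0.   -0.   -1.  ]]
[559.15  79.52 162.43]
w5 [[318.18 246.53]
 [317.85 241.13]]
s5 [[389.8  305.94]
 [389.29 310.95]]
d5 [[412.96 249.23]
 [412.58 255.17]]
```

View pics/c5.png

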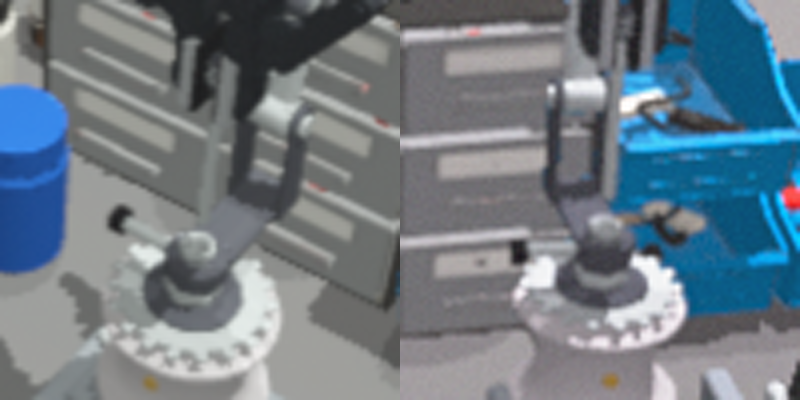

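View pics/c5w.png

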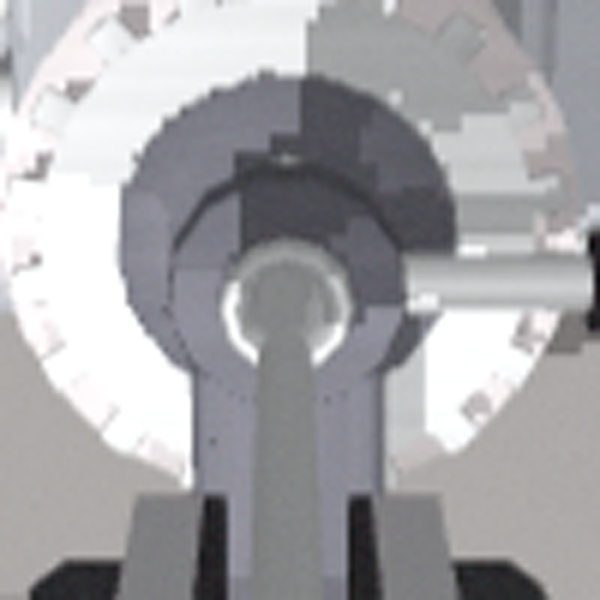

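Tip and mouth line up in the wrist view: the bore centre is at about (317,240) and the rod comes in over it. Lowering.

{"api": "step_arm", "payload": {
  "commands": [
    {"hand":5,"delta_pos":[0,-0.3,4],"turn":[0,0,0]},
    {"hand":5,"delta_pos":[0,-0.3,8],"turn":[0,0,0]},
    {"hand":5,"delta_pos":[0,-0.3,12],"turn":[0,0,0]},
    {"hand":5,"delta_pos":[0,-0.3,16],"turn":[0,0,0]},
    {"hand":5,"delta_pos":[0,-0.3,20],"turn":[0,0,0]},
    {"hand":5,"delta_pos":[0,-0.3,24],"turn":[0,0,0]},
    {"hand":5,"delta_pos":[0,-0.3,24],"turn":[0,0,0]}
  ]
}}

```text
time_s: 7.8
tool_pos: [558.9, 78.8, 206.4]
tcp_rot: [[-0.999, 0.042, -0.002], [0.042, 0.999, -0.002], [0.001, -0.002, -1.0]]
contact_force: [0.4, -1.1, 0.7]
width: 9.1
```

```bash
python3 - <<'E'
from h import *
np.set_printoptions(precision=2,suppress=True)
o,_=grab('wrist','w6.png');grab('side','d6.png');grab('scene','s6.png');print(o['tool_pos'],o['width'],o['contact_force'],o['torque'])
w=cv2.imread('pics/w6.png')[190:340,245:395]
s=cv2.imread('pics/s6.png')[250:350,340:440];d=cv2.imread('pics/d6.png')[200:300,360:460]
f=lambda i:cv2.resize(i,(265,265),interpolation=cv2.INTER_CUBIC)
cv2.imwrite('pics/c6.png',np.hstack([f(s),f(d),f(w)]))
E
```

```text
[558.86  78.75 206.41] 9.061494280774022 [ 0.43 -1.08  0.72] [-0.04  0.01  0.03]
```

View pics/c6.png

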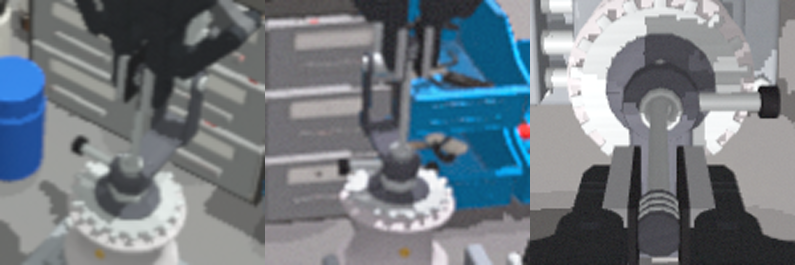

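{"api": "step_arm", "payload": {
  "commands": [
    {"hand":5,"delta_pos":[0,0.2,6],"turn":[0,0,0]},
    {"hand":5,"delta_pos":[0,0.2,12],"turn":[0,0,0]},
    {"hand":5,"delta_pos":[0,0.2,18],"turn":[0,0,0]},
    {"hand":5,"delta_pos":[0,0.2,24],"turn":[0,0,0]},
    {"hand":5,"delta_pos":[0,0.2,30],"turn":[0,0,0]},
    {"hand":5,"delta_pos":[0,0.2,35],"turn":[0,0,0]},
    {"hand":5,"delta_pos":[0,0.2,38],"turn":[0,0,0]},
    {"hand":5,"delta_pos":[0,0.2,38],"turn":[0,0,0]}
  ]
}}

```text
time_s: 8.75
tool_pos: [559.1, 79.0, 168.7]
tcp_rot: [[-0.999, 0.042, -0.001], [0.042, 0.999, -0.002], [0.001, -0.002, -1.0]]
contact_force: [-0.3, -0.0, -0.1]
width: 9.4
```

{"api": "step_arm", "payload": {
  "commands": [
    {"hand":30,"delta_pos":[0,0,0],"turn":[0,0,0]},
    {"hand":30,"delta_pos":[0,0,0],"turn":[0,0,0]},
    {"hand":30,"delta_pos":[0,0,0],"turn":[0,0,0]},
    {"hand":30,"delta_pos":[0,0,0],"turn":[0,0,0]},
    {"hand":30,"delta_pos":[0,0,0],"turn":[0,0,0]}
  ]
}}

```text
time_s: 9.25
tool_pos: [559.3, 79.0, 168.9]
tcp_rot: [[-0.999, 0.042, -0.0], [0.042, 0.999, -0.002], [0.0, -0.002, -1.0]]
contact_force: [0.4, -0.3, -0.5]
width: 30.1
```

```bash
python3 - <<'E'
from h import *
np.set_printoptions(precision=2,suppress=True)
o,_=grab('wrist','w7.png');grab('side','d7.png');grab('scene','s7.png');print(o['tool_pos'],o['width'],o['contact_force'])
for n in('w7','s7','d7'): print(n,proj(n,[[559.1,79.2,188],[559.1,79.2,194]]))
w=cv2.imread('pics/w7.png')[150:400,195:445]
s=cv2.imread('pics/s7.png')[250:350,340:440];d=cv2.imread('pics/d7.png')[200:300,360:460]
f=lambda i:cv2.resize(i,(265,265),interpolation=cv2.INTER_CUBIC)
cv2.imwrite('pics/c7.png',np.hstack([f(s),f(d),f(w)]))
E
```

```text
[559.29  79.01 168.9 ] 30.115154238394766 [ 0.39 -0.27 -0.52]
w7 [[319.02 310.45]
 [319.07 317.86]]
s7 [[391.24 295.58]
 [391.55 293.06]]
d7 [[414.2  236.76]
 [414.45 233.79]]
```

View pics/c7.png

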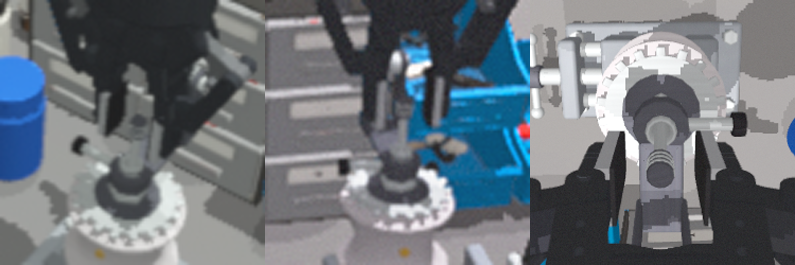

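{"api": "step_arm", "payload": {
  "commands": [
    {"hand":40,"delta_pos":[0,0,-15],"turn":[0,0,0]},
    {"hand":40,"delta_pos":[0,0,-40],"turn":[0,0,0]},
    {"hand":40,"delta_pos":[0,0,-70],"turn":[0,0,0]},
    {"hand":40,"delta_pos":[0,0,-100],"turn":[0,0,0]},
    {"hand":40,"delta_pos":[0,0,-120],"turn":[0,0,0]},
    {"hand":40,"delta_pos":[0,0,-120],"turn":[0,0,0]},
    {"hand":40,"delta_pos":[0,0,-120],"turn":[0,0,0]}
  ]
}}

```text
time_s: 10.1
tool_pos: [559.5, 79.2, 289.7]
tcp_rot: [[-0.999, 0.042, 0.001], [0.042, 0.999, -0.001], [-0.001, -0.001, -1.0]]
contact_force: [0.5, -0.7, -1.2]
width: 39.9
```

```bash
python3 - <<'E'
from h import *
np.set_printoptions(precision=2,suppress=True)
o,_=grab('wrist','w8.png');grab('side','d8.png');grab('scene','s8.png');print(o['tool_pos'],o['width'],o['contact_force'])
for n in('w8','s8','d8'): print(n,proj(n,[[559.1,79.2,188],[559.1,79.2,150]]))
s=cv2.imread('pics/s8.png')[190:340,330:480];d=cv2.imread('pics/d8.png')[140:290,340:490]
f=lambda i:cv2.resize(i,(400,400),interpolation=cv2.INTER_CUBIC)
cv2.imwrite('pics/c8.png',np.hstack([f(s),f(d)]))
E
```

```text
[559.52  79.18 289.67] 39.91209603357306 [ 0.52 -0.72 -1.21]
w8 [[318.21 232.68]
 [318.16 221.23]]
s8 [[391.24 295.58]
 [389.34 310.97]]
d8 [[414.2  236.76]
 [412.63 255.16]]
```

View pics/c8.png

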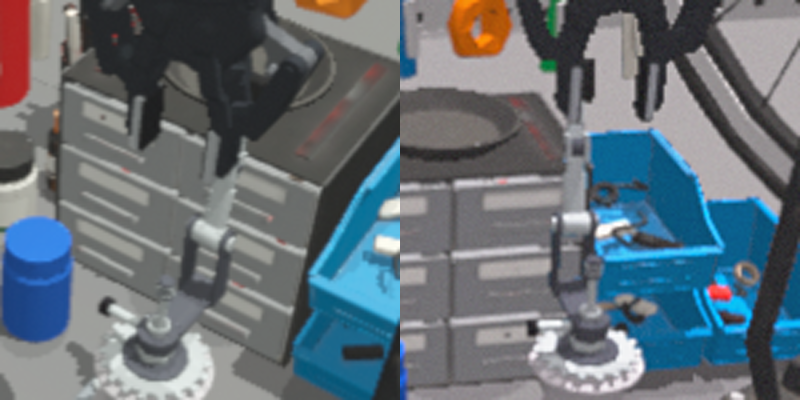

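View pics/w8.png

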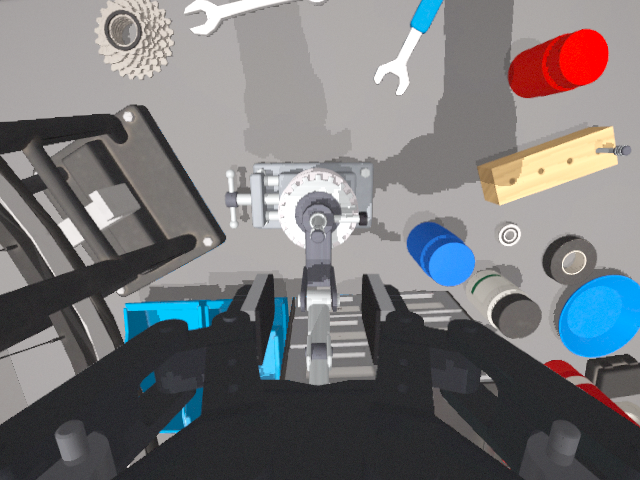

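```bash
python3 - <<'E'
from h import *
np.set_printoptions(precision=0,suppress=True)
for n,a,b in [('TL front',(354,222),(300,180)),('BLfront',(353,290),(309,283)),('TR front',(441,262),(393,195)),('pan left rim',(390,212),(325,186)),('TRback',(486,220),(402,180)),('pan right rim',(458,208),(387,187)),('padtop',(425,215),(406,163)),('padtopL',(418.3,216.5),(401,163)),('padtopR',(432.8,219.5),(412.5,163)), ('padbotL',(415.5,232),(401,177)),('padbotR',(428,236),(412,177))]:
    print(n,*tri(('s0',a),('d0',b)))
s=cv2.imread('pics/s0.png')[165:335,330:500];d=cv2.imread('pics/d0.png')[150:300,280:430]
f=lambda i:cv2.resize(i,(400,400),interpolation=cv2.INTER_CUBIC)
cv2.imwrite('pics/cab.png',np.hstack([f(s),f(d)]))
E
```

```text
TL front [686. 252. 229.] [33.0, 33.0]
BLfront [702. 250.   1.] [13.1, 13.1]
TR front [711.  67. 187.] [19.2, 19.2]
pan left rim [762. 207. 202.] [10.7, 10.7]
TRback [835.  29. 194.] [8.0, 8.0]
pan right rim [807.  77. 203.] [20.4, 20.4]
padtop [646.  79. 299.] [3.6, 3.6]
padtopL [641.  88. 299.] [0.6, 0.6]
padtopR [648.  65. 297.] [2.3, 2.3]
padbotL [636.  87. 272.] [0.8, 0.8]
padbotR [639.  66. 271.] [0.2, 0.2]
```

View pics/cab.png

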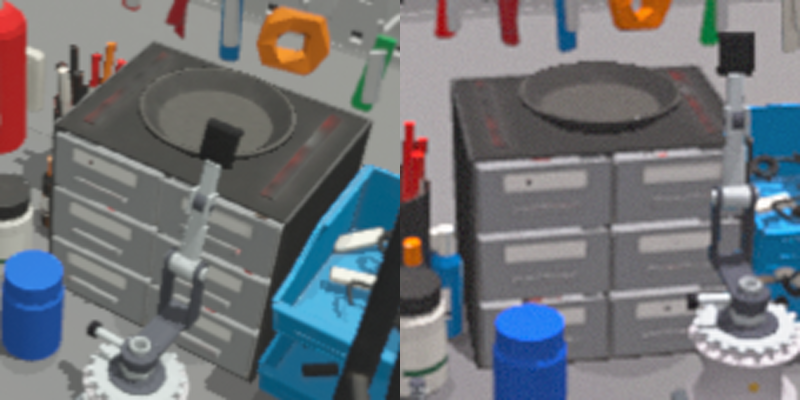

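```bash
python3 - <<'E'
from h import *
np.set_printoptions(precision=0,suppress=True)
for n,a,b in [('TL front',(354,216),(308,208)),('TR front',(449,258.5),(400,206)),('BRfront',(436,325),(402,283)),('pan left rim',(389.5,207),(325,186))]:
    print(n,*tri(('s0',a),('d0',b)))
E
```

```text
TL front [705. 255. 191.] [0.3, 0.3]
TR front [733.  55. 166.] [3.1, 3.1]
BRfront [720.  45. -16.] [2.2, 2.2]
pan left rim [765. 209. 206.] [5.5, 5.5]
```

The rod sits in the axle with its cap top at about (392,296) in the scene view, where a 188 mm top should appear. The crank is raised about 1.84 rad. Its pad is at about (642, 78, 288), and the cabinet behind is below about z 205. I'll go over the crank to its far side with the fingers closed.

{"api": "step_arm", "payload": {
  "commands": [
    {"hand":0,"delta_pos":[0,0,-30],"turn":[0,0,0]},
    {"hand":0,"delta_pos":[0,0,-60],"turn":[0,0,0]},
    {"hand":0,"delta_pos":[-20,0,-70],"turn":[0,0,0]},
    {"hand":0,"delta_pos":[-50,0,-70],"turn":[0,0,0]},
    {"hand":0,"delta_pos":[-80,0,-70],"turn":[0,0,0]},
    {"hand":0,"delta_pos":[-105,0,-70],"turn":[0,0,0]},
    {"hand":0,"delta_pos":[-118,0,-70],"turn":[0,0,0]},
    {"hand":0,"delta_pos":[-118,0,-70],"turn":[0,0,0]},
    {"hand":0,"delta_pos":[-118,0,-70],"turn":[0,0,0]}
  ]
}}

```text
time_s: 11.15
tool_pos: [675.6, 74.2, 355.2]
tcp_rot: [[-0.999, 0.042, -0.007], [0.042, 0.999, -0.003], [0.007, -0.003, -1.0]]
contact_force: [0.3, 0.2, -0.5]
width: 0.0
```

```bash
python3 - <<'E'
from h import *
np.set_printoptions(precision=2,suppress=True)
o,_=grab('wrist','w9.png');grab('side','d9.png');grab('scene','s9.png');print(o['tool_pos'],o['width'],o['contact_force'])
s=cv2.imread('pics/s9.png')[140:340,320:520];d=cv2.imread('pics/d9.png')[80:280,320:520]
f=lambda i:cv2.resize(i,(400,400),interpolation=cv2.INTER_CUBIC)
cv2.imwrite('pics/c9.png',np.hstack([f(s),f(d)]))
E
```

```text
[675.64  74.24 355.22] 0.0242340992088472 [ 0.31  0.21 -0.49]
```

View pics/c9.png

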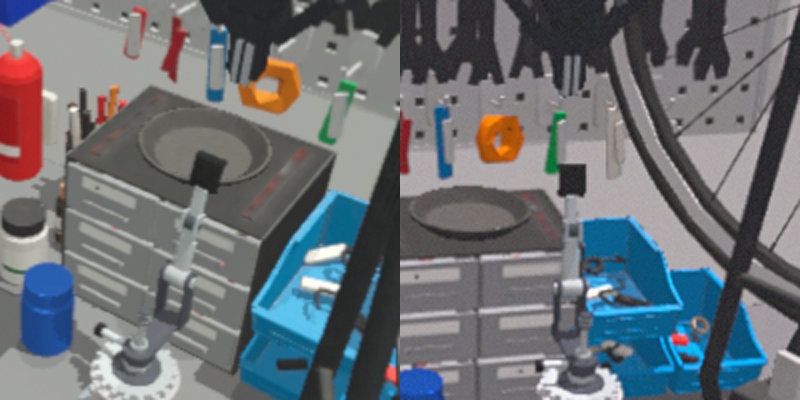

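View pics/w9.png

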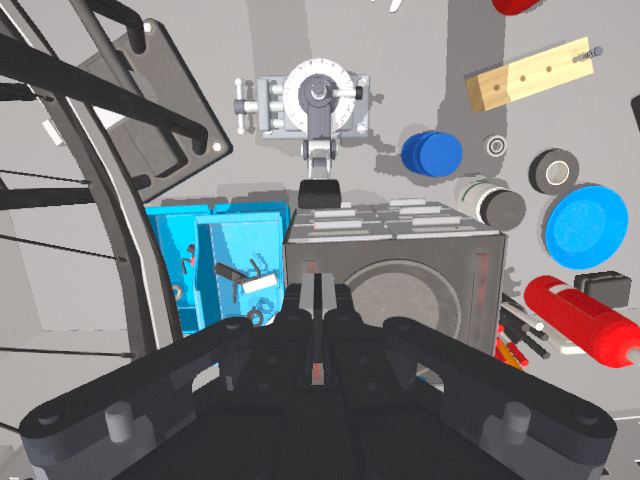

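```bash
cat >> h.py <<'E'
yaw=-0.043
hx=np.array([np.cos(yaw),np.sin(yaw),0]);hy=np.array([-np.sin(yaw),np.cos(yaw),0]);hz=np.array([0,0,1.])
P0=np.array([559.1,79.2,188.5])+55*hx
def crank(a,r,n,y=0): return P0+r*(-np.cos(a)*hx+np.sin(a)*hz)+n*(np.sin(a)*hx+np.cos(a)*hz)+y*hy
E
python3 - <<'E'
from h import *
np.set_printoptions(precision=1,suppress=True)
for a in (1.65,1.7,1.75,1.8,1.85):
  print(a,proj('w9',[crank(a,85,4.5),crank(a,115,4.5),crank(a,115,-4),crank(a,0,0)]).tolist(),crank(a,115,7.5),proj('s9',[crank(a,100,-4)]),proj('d9',[crank(a,100,-4)]))
w=cv2.imread('pics/w9.png')[130:230,270:370]
cv2.imwrite('pics/w9c.png',cv2.resize(w,(500,500),interpolation=cv2.INTER_CUBIC))
E
```

```text
1.65 [[318.69926368765493, 167.67634304701994], [318.69934537884, 175.2071212260618], [318.74562173531575, 160.2169091432192], [318.7143597518041, 148.9413939436347]] [630.6  76.1 302.5] [[417.1 231.4]] [[410.1 172.2]]
1.7 [[318.6795344301569, 174.03365910199895], [318.6687168971241, 184.98491513335017], [318.714195661711, 170.42075217065496], [318.7143597518041, 148.9413939436347]] [636.3  75.9 301.6] [[418.7 230.1]] [[409.5 171.4]]
1.75 [[318.6601849845148, 180.21061981816928], [318.6388783442877, 194.4015828224663], [318.6832653779779, 180.34916035310698], [318.7143597518041, 148.9413939436347]] [641.9  75.6 300.3] [[420.2 228.9]] [[408.8 170.7]]
1.8 [[318.64130779252065, 186.17998738119513], [318.61000561474407, 203.4080716513481], [318.6530338316466, 189.94260248501521], [318.7143597518041, 148.9413939436347]] [647.5  75.4 298.8] [[421.8 227.9]] [[408.1 170.2]]
1.85 [[318.6229879095664, 191.91732624568132], [318.5822536442048, 211.96291741750554], [318.62368621289494, 199.14852549850926], [318.7143597518041, 148.9413939436347]] [652.9  75.2 297. ] [[423.2 227. ]] [[407.4 169.8]]
```

View pics/w9c.png

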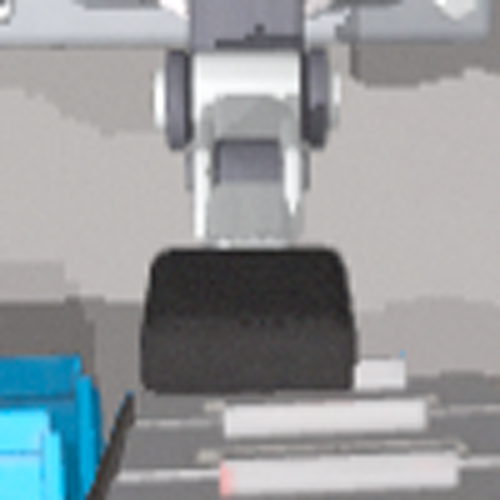

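{"api": "step_arm", "payload": {
  "commands": [
    {"hand":0,"delta_pos":[0,0,25],"turn":[0,0,0]},
    {"hand":0,"delta_pos":[0,0,50],"turn":[0,0,0]},
    {"hand":0,"delta_pos":[0,0,75],"turn":[0,0,0]},
    {"hand":0,"delta_pos":[0,0,82],"turn":[0,0,0]},
    {"hand":0,"delta_pos":[0,0,82],"turn":[0,0,0]},
    {"hand":0,"delta_pos":[0,0,82],"turn":[0,0,0]}
  ]
}}

```text
time_s: 11.9
tool_pos: [675.8, 74.3, 276.4]
tcp_rot: [[-0.999, 0.041, -0.002], [0.042, 0.999, -0.002], [0.002, -0.002, -1.0]]
contact_force: [0.1, 0.0, 0.4]
width: 0.2
```

{"api": "step_arm", "payload": {
  "commands": [
    {"hand":0,"delta_pos":[10,0,0],"turn":[0,0,0]},
    {"hand":0,"delta_pos":[20,0,0],"turn":[0,0,0]},
    {"hand":0,"delta_pos":[29,0,0],"turn":[0,0,0]},
    {"hand":0,"delta_pos":[38,0,-3],"turn":[0,0,0]},
    {"hand":0,"delta_pos":[46,0,-8],"turn":[0,0,0]},
    {"hand":0,"delta_pos":[53,0,-10],"turn":[0,0,0]},
    {"hand":0,"delta_pos":[60,0,-11],"turn":[0,0,0]},
    {"hand":0,"delta_pos":[67,0,-11],"turn":[0,0,0]},
    {"hand":0,"delta_pos":[73,0,-10],"turn":[0,0,0]},
    {"hand":0,"delta_pos":[73,0,-10],"turn":[0,0,0]}
  ]
}}

```text
time_s: 12.9
tool_pos: [601.8, 77.5, 286.2]
tcp_rot: [[-0.999, 0.041, -0.003], [0.041, 0.999, -0.001], [0.003, -0.002, -1.0]]
contact_force: [0.4, 0.6, -0.2]
width: -0.2
```

```bash
python3 - <<'E'
from h import *
np.set_printoptions(precision=2,suppress=True)
o,_=grab('side','d10.png');grab('scene','s10.png');print(o['tool_pos'],o['width'],o['contact_force'])
s=cv2.imread('pics/s10.png')[140:340,320:520];d=cv2.imread('pics/d10.png')[80:280,320:520]
f=lambda i:cv2.resize(i,(400,400),interpolation=cv2.INTER_CUBIC)
cv2.imwrite('pics/c10.png',np.hstack([f(s),f(d)]))
E
```

```text
[601.82  77.49 286.23] -0.2485592920111841 [ 0.41  0.65 -0.17]
```

View pics/c10.png

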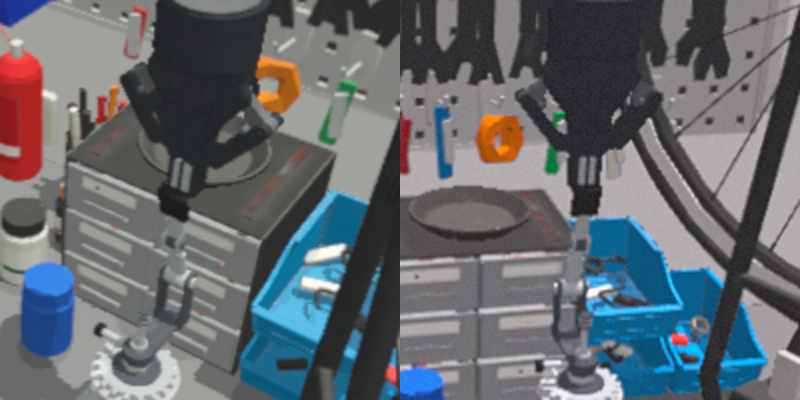

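{"api": "step_arm", "payload": {
  "commands": [
    {"hand":0,"delta_pos":[7,0,2],"turn":[0,0,0]},
    {"hand":0,"delta_pos":[13,0,5],"turn":[0,0,0]},
    {"hand":0,"delta_pos":[20,0,7.5],"turn":[0,0,0]},
    {"hand":0,"delta_pos":[27,0,11],"turn":[0,0,0]},
    {"hand":0,"delta_pos":[33,0,15.5],"turn":[0,0,0]},
    {"hand":0,"delta_pos":[39,0,20],"turn":[0,0,0]},
    {"hand":0,"delta_pos":[45,0,25],"turn":[0,0,0]},
    {"hand":0,"delta_pos":[51,0,30],"turn":[0,0,0]},
    {"hand":0,"delta_pos":[55,0,36],"turn":[0,0,0]},
    {"hand":0,"delta_pos":[59,0,42],"turn":[0,0,0]},
    {"hand":0,"delta_pos":[59,0,42],"turn":[0,0,0]}
  ]
}}

```text
time_s: 14.1
tool_pos: [542.2, 79.7, 243.2]
tcp_rot: [[-0.999, 0.041, -0.005], [0.041, 0.999, -0.002], [0.005, -0.002, -1.0]]
contact_force: [0.3, 0.1, -0.9]
width: -0.1
```

```bash
python3 - <<'E'
from h import *
np.set_printoptions(precision=2,suppress=True)
o,_=grab('side','d11.png');grab('scene','s11.png');grab('wrist','w11.png');print(o['tool_pos'],o['width'],o['contact_force'])
s=cv2.imread('pics/s11.png')[160:340,320:500];d=cv2.imread('pics/d11.png')[120:300,320:500]
f=lambda i:cv2.resize(i,(400,400),interpolation=cv2.INTER_CUBIC)
cv2.imwrite('pics/c11.png',np.hstack([f(s),f(d)]))
E
```

```text
[542.25  79.75 243.17] -0.07324498157288196 [ 0.31  0.1  -0.92]
```

View pics/c11.png

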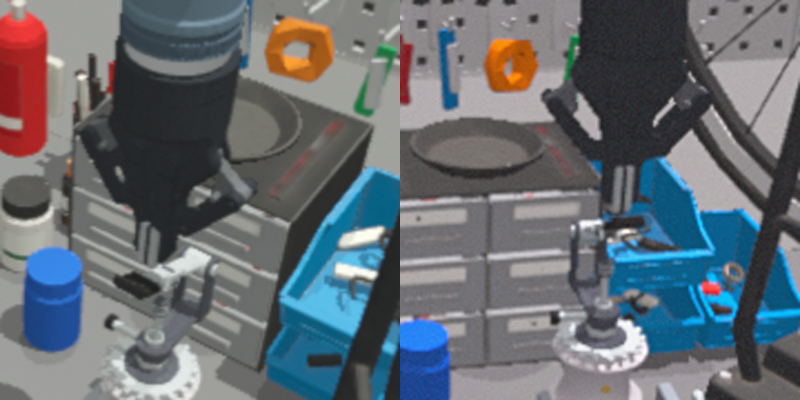

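View pics/w11.png

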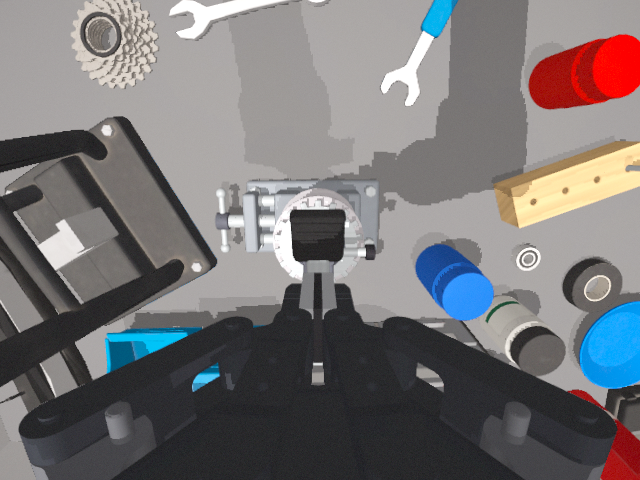

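The crank has swung on ahead of the fingers and now lies near level, with its pad at (318,235) in the wrist view. I'll place the fingertip over the pad, tilted 8° so it lies flat at the third click.

{"api": "step_arm", "payload": {
  "commands": [
    {"hand":0,"delta_pos":[8,0,-5],"turn":[0,-2,0]},
    {"hand":0,"delta_pos":[16,0,-5],"turn":[0,-4,0]},
    {"hand":0,"delta_pos":[22,0,0],"turn":[0,-6,0]},
    {"hand":0,"delta_pos":[25.7,0.2,8],"turn":[0,-8,0]},
    {"hand":0,"delta_pos":[25.7,0.2,15],"turn":[0,-8,0]},
    {"hand":0,"delta_pos":[25.7,0.2,21],"turn":[0,-8,0]},
    {"hand":0,"delta_pos":[25.7,0.2,21],"turn":[0,-8,0]},
    {"hand":0,"delta_pos":[25.7,0.2,21],"turn":[0,-8,0]}
  ]
}}

```text
time_s: 15.05
tool_pos: [519.0, 80.9, 223.8]
tcp_rot: [[-0.99, 0.042, 0.137], [0.041, 0.999, -0.008], [-0.137, -0.002, -0.991]]
contact_force: [-0.2, -0.0, -0.3]
width: -0.2
```

```bash
python3 - <<'E'
from h import *
np.set_printoptions(precision=2,suppress=True)
o,_=grab('side','d12.png');grab('scene','s12.png');grab('wrist','w12.png');print(o['tool_pos'],o['width'],o['contact_force'],o['tcp_rot'])
for a in(.1,.14,.2):
  p=[crank(a,115,7,-13),crank(a,115,7,13),crank(a,85,4.5,-13),crank(a,85,4.5,13)]
  print(a,*[proj(n,p).round(0).tolist() for n in('w12','s12')])
s=cv2.imread('pics/s12.png')[220:320,330:430];d=cv2.imread('pics/d12.png')[170:270,360:460];w=cv2.imread('pics/w12.png')[160:360,220:420]
f=lambda i:cv2.resize(i,(265,265),interpolation=cv2.INTER_CUBIC)
cv2.imwrite('pics/c12.png',np.hstack([f(s),f(d),f(w)]))
E
```

```text
[518.97  80.91 223.76] -0.23710620585253342 [-0.19 -0.03 -0.26] [[-0.99  0.04  0.14]
 [ 0.04  1.   -0.01]
 [-0.14 -0.   -0.99]]
0.1 [[292.0, 239.0], [345.0, 239.0], [294.0, 285.0], [343.0, 286.0]] [[378.0, 312.0], [365.0, 304.0], [389.0, 304.0], [375.0, 296.0]]
0.14 [[291.0, 244.0], [346.0, 245.0], [293.0, 290.0], [343.0, 290.0]] [[379.0, 310.0], [365.0, 302.0], [389.0, 302.0], [376.0, 294.0]]
0.2 [[290.0, 254.0], [347.0, 254.0], [293.0, 297.0], [344.0, 297.0]] [[380.0, 306.0], [366.0, 298.0], [390.0, 299.0], [376.0, 292.0]]
```

View pics/c12.png

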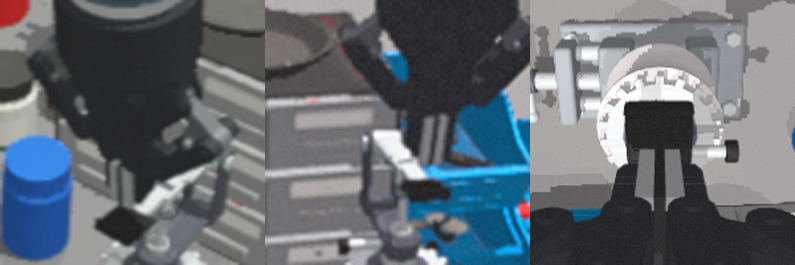

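{"api": "step_arm", "payload": {
  "commands": [
    {"hand":0,"delta_pos":[3.9,0,6],"turn":[0,0,0]},
    {"hand":0,"delta_pos":[4,0,10],"turn":[0,0,0]},
    {"hand":0,"delta_pos":[4.1,0,12],"turn":[0,0,0]},
    {"hand":0,"delta_pos":[4.2,0,13],"turn":[0,0,0]},
    {"hand":0,"delta_pos":[4.4,0,14],"turn":[0,0,0]},
    {"hand":0,"delta_pos":[4.4,0,14],"turn":[0,0,0]},
    {"hand":0,"delta_pos":[4.4,0,14],"turn":[0,0,0]}
  ]
}}

```text
time_s: 15.9
tool_pos: [516.6, 81.1, 209.7]
tcp_rot: [[-0.99, 0.042, 0.138], [0.041, 0.999, -0.007], [-0.138, -0.002, -0.99]]
contact_force: [-0.4, 0.4, -0.1]
width: 0.1
```

{"api": "step_arm", "payload": {
  "commands": [
    {"hand":0,"delta_pos":[0.1,0,1],"turn":[0,0,0]},
    {"hand":0,"delta_pos":[0.3,0,2],"turn":[0,0,0]},
    {"hand":0,"delta_pos":[0.4,0,3],"turn":[0,0,0]},
    {"hand":0,"delta_pos":[0.6,0,4],"turn":[0,0,0]},
    {"hand":0,"delta_pos":[0.6,0,4],"turn":[0,0,0]}
  ]
}}

```text
time_s: 16.4
tool_pos: [516.6, 81.2, 206.1]
tcp_rot: [[-0.99, 0.042, 0.138], [0.041, 0.999, -0.007], [-0.138, -0.001, -0.99]]
contact_force: [-1.9, 0.1, 4.5]
width: -0.1
```

{"api": "step_arm", "payload": {
  "commands": [
    {"hand":0,"delta_pos":[0.1,0,1],"turn":[0,0,0]},
    {"hand":0,"delta_pos":[0.3,0,2],"turn":[0,0,0]},
    {"hand":0,"delta_pos":[0.4,0,3],"turn":[0,0,0]},
    {"hand":0,"delta_pos":[0.4,0,3],"turn":[0,0,0]}
  ]
}}

```text
time_s: 16.8
tool_pos: [516.2, 81.2, 203.3]
tcp_rot: [[-0.99, 0.042, 0.137], [0.041, 0.999, -0.007], [-0.137, -0.001, -0.991]]
contact_force: [-2.8, -0.1, 5.6]
width: 0.3
```

{"api": "step_arm", "payload": {
  "commands": [
    {"hand":0,"delta_pos":[0.1,0,1],"turn":[0,0,0]},
    {"hand":0,"delta_pos":[0.3,0,2],"turn":[0,0,0]},
    {"hand":0,"delta_pos":[0.4,0,3],"turn":[0,0,0]},
    {"hand":0,"delta_pos":[0.4,0,3],"turn":[0,0,0]}
  ]
}}

```text
time_s: 17.2
tool_pos: [516.0, 81.2, 199.9]
tcp_rot: [[-0.99, 0.042, 0.137], [0.041, 0.999, -0.007], [-0.137, -0.001, -0.991]]
contact_force: [-1.6, 0.5, 1.8]
width: 0.1
```

{"api": "step_arm", "payload": {
  "commands": [
    {"hand":0,"delta_pos":[0.1,0,1],"turn":[0,0,0]},
    {"hand":0,"delta_pos":[0.3,0,2],"turn":[0,0,0]},
    {"hand":0,"delta_pos":[0.4,0,3],"turn":[0,0,0]},
    {"hand":0,"delta_pos":[0.4,0,3],"turn":[0,0,0]}
  ]
}}

```text
time_s: 17.6
tool_pos: [515.8, 81.2, 196.8]
tcp_rot: [[-0.99, 0.042, 0.136], [0.041, 0.999, -0.007], [-0.136, -0.001, -0.991]]
contact_force: [-2.7, -0.0, 4.6]
width: 0.1
```

{"api": "step_arm", "payload": {
  "commands": [
    {"hand":0,"delta_pos":[0.1,0,1],"turn":[0,0,0]},
    {"hand":0,"delta_pos":[0.3,0,2],"turn":[0,0,0]},
    {"hand":0,"delta_pos":[0.4,0,3],"turn":[0,0,0]},
    {"hand":0,"delta_pos":[0.4,0,3],"turn":[0,0,0]}
  ]
}}

```text
time_s: 18.0
tool_pos: [515.7, 81.3, 194.1]
tcp_rot: [[-0.99, 0.042, 0.136], [0.041, 0.999, -0.007], [-0.136, -0.001, -0.991]]
contact_force: [-4.5, -0.0, 6.4]
width: 0.1
```

{"api": "step_arm", "payload": {
  "commands": [
    {"hand":0,"delta_pos":[0.1,0,1],"turn":[0,0,0]},
    {"hand":0,"delta_pos":[0.3,0,2],"turn":[0,0,0]},
    {"hand":0,"delta_pos":[0.3,0,2],"turn":[0,0,0]},
    {"hand":0,"delta_pos":[0.3,0,2],"turn":[0,0,0]}
  ]
}}

```text
time_s: 18.4
tool_pos: [515.6, 81.3, 192.3]
tcp_rot: [[-0.99, 0.042, 0.135], [0.041, 0.999, -0.007], [-0.136, -0.001, -0.991]]
contact_force: [-3.8, 0.4, 6.5]
width: 0.1
```

{"api": "step_arm", "payload": {
  "commands": [
    {"hand":0,"delta_pos":[0.1,0,1],"turn":[0,0,0]},
    {"hand":0,"delta_pos":[0.3,0,2],"turn":[0,0,0]},
    {"hand":0,"delta_pos":[0.3,0,2],"turn":[0,0,0]},
    {"hand":0,"delta_pos":[0.3,0,2],"turn":[0,0,0]}
  ]
}}

```text
time_s: 18.8
tool_pos: [515.5, 81.3, 190.2]
tcp_rot: [[-0.99, 0.042, 0.135], [0.041, 0.999, -0.007], [-0.135, -0.001, -0.991]]
contact_force: [-1.6, -0.8, 3.8]
width: -0.2
```

```bash
python3 - <<'E'
from h import *
np.set_printoptions(precision=2,suppress=True)
o,_=grab('side','d13.png');grab('scene','s13.png');print(o['tool_pos'],o['contact_force'],o['tcp_rot'])
s=cv2.imread('pics/s13.png')[220:320,330:430];d=cv2.imread('pics/d13.png')[170:270,360:460]
f=lambda i:cv2.resize(i,(400,400),interpolation=cv2.INTER_CUBIC)
cv2.imwrite('pics/c13.png',np.hstack([f(s),f(d)]))
E
```

```text
[515.54  81.27 190.15] [-1.59 -0.81  3.8 ] [[-0.99  0.04  0.14]
 [ 0.04  1.   -0.01]
 [-0.14 -0.   -0.99]]
```

View pics/c13.png

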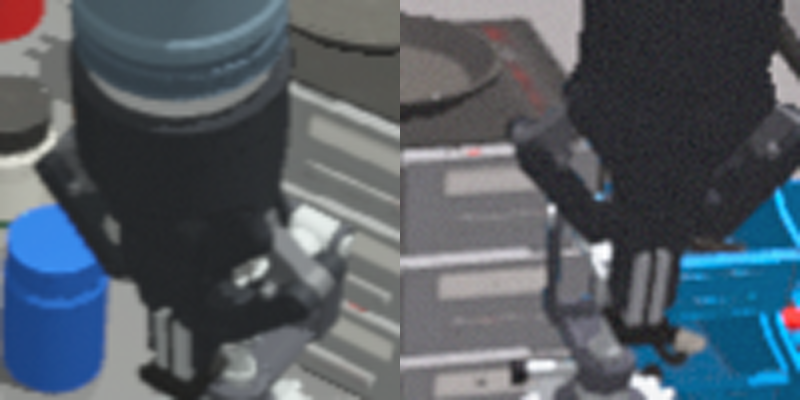

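{"api": "step_arm", "payload": {
  "commands": [
    {"hand":0,"delta_pos":[0.1,0,1],"turn":[0,0,0]},
    {"hand":0,"delta_pos":[0.3,0,2],"turn":[0,0,0]},
    {"hand":0,"delta_pos":[0.4,0,3],"turn":[0,0,0]},
    {"hand":0,"delta_pos":[0.4,0,3],"turn":[0,0,0]}
  ]
}}

```text
time_s: 19.3
tool_pos: [515.6, 81.3, 187.3]
tcp_rot: [[-0.99, 0.042, 0.135], [0.041, 0.999, -0.007], [-0.135, -0.001, -0.991]]
contact_force: [-2.8, -0.3, 5.5]
width: -0.1
```

{"api": "step_arm", "payload": {
  "commands": [
    {"hand":0,"delta_pos":[0.1,0,1],"turn":[0,0,0]},
    {"hand":0,"delta_pos":[0.3,0,2],"turn":[0,0,0]},
    {"hand":0,"delta_pos":[0.3,0,2],"turn":[0,0,0]},
    {"hand":0,"delta_pos":[0.3,0,2],"turn":[0,0,0]}
  ]
}}

```text
time_s: 19.7
tool_pos: [515.6, 81.3, 185.7]
tcp_rot: [[-0.99, 0.042, 0.135], [0.041, 0.999, -0.007], [-0.135, -0.001, -0.991]]
contact_force: [-3.7, -0.3, 6.2]
width: -0.3
```

{"api": "step_arm", "payload": {
  "commands": [
    {"hand":0,"delta_pos":[0.1,0,1],"turn":[0,0,0]},
    {"hand":0,"delta_pos":[0.1,0,1],"turn":[0,0,0]},
    {"hand":0,"delta_pos":[0.1,0,1],"turn":[0,0,0]}
  ]
}}

```text
time_s: 20.0
tool_pos: [515.6, 81.3, 185.1]
tcp_rot: [[-0.99, 0.042, 0.135], [0.041, 0.999, -0.007], [-0.135, -0.001, -0.991]]
contact_force: [-2.9, -0.4, 6.1]
width: -0.2
```

{"api": "step_arm", "payload": {
  "commands": [
    {"hand":0,"delta_pos":[0.1,0,1],"turn":[0,0,0]},
    {"hand":0,"delta_pos":[0.2,0,1.5],"turn":[0,0,0]},
    {"hand":0,"delta_pos":[0.2,0,1.5],"turn":[0,0,0]}
  ]
}}

```text
time_s: 20.3
tool_pos: [515.7, 81.3, 184.3]
tcp_rot: [[-0.99, 0.042, 0.135], [0.042, 0.999, -0.006], [-0.135, -0.001, -0.991]]
contact_force: [-4.4, 0.1, 8.0]
width: -0.1
```

{"api": "step_arm", "payload": {
  "commands": [
    {"hand":0,"delta_pos":[0.1,0,1],"turn":[0,0,0]},
    {"hand":0,"delta_pos":[0.2,0,1.5],"turn":[0,0,0]},
    {"hand":0,"delta_pos":[0.2,0,1.5],"turn":[0,0,0]}
  ]
}}

```text
time_s: 20.6
tool_pos: [515.7, 81.3, 183.3]
tcp_rot: [[-0.99, 0.042, 0.135], [0.042, 0.999, -0.006], [-0.135, -0.0, -0.991]]
contact_force: [-3.7, 0.5, 7.5]
width: -0.6
```

{"api": "step_arm", "payload": {
  "commands": [
    {"hand":0,"delta_pos":[0.1,0,1],"turn":[0,0,0]},
    {"hand":0,"delta_pos":[0.2,0,1.5],"turn":[0,0,0]},
    {"hand":0,"delta_pos":[0.2,0,1.5],"turn":[0,0,0]}
  ]
}}

```text
time_s: 20.9
tool_pos: [515.8, 81.3, 182.2]
tcp_rot: [[-0.99, 0.042, 0.135], [0.042, 0.999, -0.006], [-0.135, -0.0, -0.991]]
contact_force: [-4.0, -0.4, 6.3]
width: -0.1
```

{"api": "step_arm", "payload": {
  "commands": [
    {"hand":0,"delta_pos":[0.1,0,1],"turn":[0,0,0]},
    {"hand":0,"delta_pos":[0.1,0,1],"turn":[0,0,0]},
    {"hand":0,"delta_pos":[0.1,0,1],"turn":[0,0,0]}
  ]
}}

```text
time_s: 21.2
tool_pos: [515.8, 81.3, 181.4]
tcp_rot: [[-0.99, 0.042, 0.135], [0.042, 0.999, -0.006], [-0.135, -0.0, -0.991]]
contact_force: [-3.0, 0.1, 5.4]
width: -0.1
```

{"api": "step_arm", "payload": {
  "commands": [
    {"hand":0,"delta_pos":[0.1,0,1],"turn":[0,0,0]},
    {"hand":0,"delta_pos":[0.1,0,1],"turn":[0,0,0]},
    {"hand":0,"delta_pos":[0.1,0,1],"turn":[0,0,0]}
  ]
}}

```text
time_s: 21.5
tool_pos: [515.9, 81.2, 180.4]
tcp_rot: [[-0.99, 0.042, 0.135], [0.042, 0.999, -0.006], [-0.135, -0.0, -0.991]]
contact_force: [-2.1, -0.6, 5.2]
width: 0.1
```

{"api": "step_arm", "payload": {
  "commands": [
    {"hand":0,"delta_pos":[0.1,0,1],"turn":[0,0,0]},
    {"hand":0,"delta_pos":[0.1,0,1],"turn":[0,0,0]},
    {"hand":0,"delta_pos":[0.1,0,1],"turn":[0,0,0]}
  ]
}}

```text
time_s: 21.8
tool_pos: [516.0, 81.3, 179.4]
tcp_rot: [[-0.99, 0.042, 0.135], [0.042, 0.999, -0.006], [-0.135, -0.0, -0.991]]
contact_force: [-3.2, -0.4, 4.2]
width: 0.1
```

{"api": "step_arm", "payload": {
  "commands": [
    {"hand":0,"delta_pos":[0.1,0,0.7],"turn":[0,0,0]},
    {"hand":0,"delta_pos":[0.1,0,0.7],"turn":[0,0,0]},
    {"hand":0,"delta_pos":[0.1,0,0.7],"turn":[0,0,0]}
  ]
}}

```text
time_s: 22.1
tool_pos: [516.1, 81.2, 178.9]
tcp_rot: [[-0.99, 0.042, 0.135], [0.042, 0.999, -0.006], [-0.135, -0.0, -0.991]]
contact_force: [-2.1, -0.3, 6.1]
width: 0.4
```

```bash
python3 - <<'E'
from h import *
np.set_printoptions(precision=2,suppress=True)
o,_=grab('side','d14.png');o,_=grab('scene','s14.png');print(o['tool_pos'],o['contact_force'],o['torque'])
for n in ('s14','d14'):
  print(n,[(a,proj(n,[crank(a,118,6,-13),crank(a,118,6,13),crank(a,118,-5,-13)]).round(1).tolist()) for a in(-.06,-.1,-.14,-.16)])
s=cv2.imread('pics/s14.png')[250:350,330:430];d=cv2.imread('pics/d14.png')[190:290,360:460]
f=lambda i:cv2.resize(i,(400,400),interpolation=cv2.INTER_CUBIC)
cv2.imwrite('pics/c14.png',np.hstack([f(s),f(d)]))
E
```

```text
[516.08  81.27 178.86] [-2.96 -0.36  5.28] [-0.02  0.63  0.  ]
s14 [(-0.06, [[375.9, 321.9], [362.6, 314.0], [375.7, 326.2]]), (-0.1, [[375.8, 323.8], [362.5, 315.9], [375.8, 327.9]]), (-0.14, [[375.7, 325.6], [362.5, 317.7], [375.8, 329.5]]), (-0.16, [[375.7, 326.5], [362.5, 318.6], [375.9, 330.3]])]
d14 [(-0.06, [[431.1, 254.2], [416.0, 255.0], [430.4, 259.6]]), (-0.1, [[430.8, 256.5], [415.7, 257.4], [430.0, 261.8]]), (-0.14, [[430.5, 258.9], [415.5, 259.7], [429.7, 263.9]]), (-0.16, [[430.3, 260.0], [415.3, 260.8], [429.5, 264.9]])]
```

View pics/c14.png

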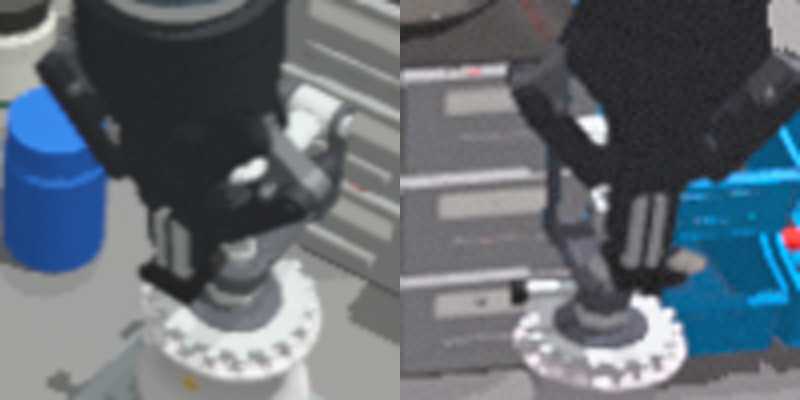

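{"api": "step_arm", "payload": {
  "commands": [
    {"hand":0,"delta_pos":[0.1,0,0.8],"turn":[0,0,0]},
    {"hand":0,"delta_pos":[0.1,0,0.8],"turn":[0,0,0]},
    {"hand":0,"delta_pos":[0.1,0,0.8],"turn":[0,0,0]}
  ]
}}

```text
time_s: 22.5
tool_pos: [516.1, 81.3, 178.3]
tcp_rot: [[-0.99, 0.042, 0.135], [0.042, 0.999, -0.006], [-0.135, -0.0, -0.991]]
contact_force: [-3.8, 0.1, 6.3]
width: -0.1
```

{"api": "step_arm", "payload": {
  "commands": [
    {"hand":0,"delta_pos":[0.1,0,0.5],"turn":[0,0,0]},
    {"hand":0,"delta_pos":[0.1,0,0.5],"turn":[0,0,0]},
    {"hand":0,"delta_pos":[0.1,0,0.5],"turn":[0,0,0]}
  ]
}}

```text
time_s: 22.8
tool_pos: [516.2, 81.2, 178.1]
tcp_rot: [[-0.99, 0.042, 0.135], [0.042, 0.999, -0.006], [-0.135, 0.0, -0.991]]
contact_force: [-4.0, -0.7, 6.7]
width: -0.1
```

{"api": "step_arm", "payload": {
  "commands": [
    {"hand":0,"delta_pos":[0.1,0,1],"turn":[0,0,0]},
    {"hand":0,"delta_pos":[0.1,0,1],"turn":[0,0,0]},
    {"hand":0,"delta_pos":[0.1,0,1],"turn":[0,0,0]}
  ]
}}

```text
time_s: 23.1
tool_pos: [516.2, 81.2, 177.5]
tcp_rot: [[-0.99, 0.043, 0.135], [0.042, 0.999, -0.005], [-0.135, 0.0, -0.991]]
contact_force: [-4.8, -0.6, 6.7]
width: 0.2
```

```bash
python3 - <<'E'
from h import *
np.set_printoptions(precision=2,suppress=True)
for _ in range(4):
    o,_x=grab('wrist','w15.png');print(o['tool_pos'],o['contact_force'],o['torque'],o['time_s'])
E
```

```text
[516.24  81.24 177.48] [-4.83 -0.64  6.73] [-0.1   0.79 -0.05] 23.1
[516.2   81.26 177.47] [-4.18 -0.73  6.77] [-0.16  0.76 -0.03] 23.15
[516.24  81.25 177.49] [-4.72 -1.35  7.83] [-0.21  0.74  0.02] 23.2
[516.24  81.25 177.49] [-3.9   0.2   7.52] [-0.05  0.76 -0.07] 23.25
```

View pics/w15.png

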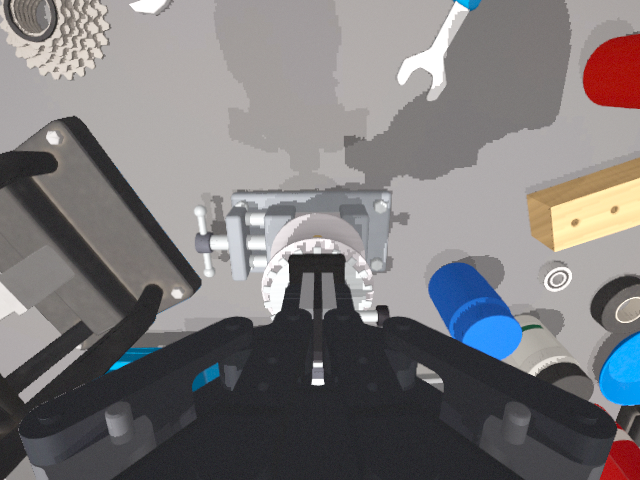

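```bash
python3 - <<'E'
from h import *
np.set_printoptions(precision=1,suppress=True)
for n,a in [('w12',.1),('w12',.12),('w12',.14),('w15',-.08),('w15',-.1),('w15',-.12),('w15',-.14),('w15',-.16)]:
  print(n,a,[proj(n,[crank(a,r,h,-13),crank(a,r,h,13)]).tolist() for r,h in((115,7.5),(115,-4))])
for n,y0,x0 in(('w12',220,280),('w15',240,280)):
  w=cv2.imread(f'pics/{n}.png')[y0:y0+60,x0:x0+80]; cv2.imwrite(f'pics/{n}e.png',cv2.resize(w,None,fx=5,fy=5,interpolation=cv2.INTER_CUBIC))
a=np.vstack([cv2.imread('pics/w12e.png'),cv2.imread('pics/w15e.png')]);cv2.imwrite('pics/e.png',cv2.convertScaleAbs(a,alpha=2))
E
```

```text
w12 0.1 [[[291.45300119631577, 239.42681403633446], [345.3562946748565, 239.58067504200105]], [[293.0171486695972, 228.2808395520021], [343.76649334707844, 228.424954046894]]]
w12 0.12 [[[291.13013315310167, 242.1363143264414], [345.6820543462314, 242.29221465880389]], [[292.7151046795983, 230.30583559825212], [344.0742415605333, 230.4518218897652]]]
w12 0.14 [[[290.8037047536958, 244.99137763805658], [346.01072441047285, 245.14934808447603]], [[292.40881537953635, 232.4615399166219], [344.3857143097156, 232.6094314127523]]]
w15 -0.08 [[[286.70190111493207, 267.63286467681763], [349.6220511273983, 267.7205014537532]], [[288.92364865586376, 257.0544759888195], [347.27304253797286, 257.137908037193]]]
w15 -0.1 [[[287.1654044253375, 265.10746749265803], [349.1329910776867, 265.19432969775363]], [[289.3356644495779, 255.33276810820928], [346.83667518432907, 255.41532776895698]]]
w15 -0.12 [[[287.61855761525317, 262.7549453739515], [348.65448888028544, 262.84100547863903]], [[289.73798364194846, 253.7555997859824], [346.41025206632685, 253.83727582494242]]]
w15 -0.14 [[[288.0614588004016, 260.5693929700035], [348.1864573711054, 260.65462729063074]], [[290.1307540878827, 252.31780844825306], [345.9936306267736, 252.39859214623985]]]
w15 -0.16 [[[288.49421979073793, 258.5450377504932], [347.72879435195847, 258.62942615002964]], [[290.5141297672986, 251.01438473629145], [345.5866612995799, 251.09426967250525]]]
```

View pics/e.png

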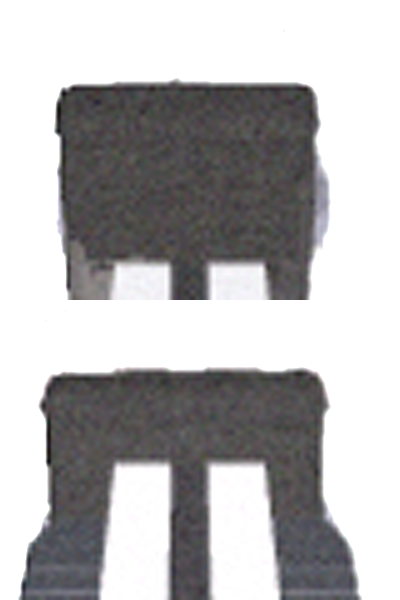

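{"api": "step_arm", "payload": {
  "commands": [
    {"hand":0,"delta_pos":[0.1,0,1],"turn":[0,0,0]},
    {"hand":0,"delta_pos":[0.1,0,1],"turn":[0,0,0]},
    {"hand":0,"delta_pos":[0.1,0,1],"turn":[0,0,0]}
  ]
}}

```text
time_s: 23.6
tool_pos: [516.3, 81.3, 177.0]
tcp_rot: [[-0.99, 0.042, 0.135], [0.042, 0.999, -0.005], [-0.135, 0.0, -0.991]]
contact_force: [-4.3, -1.0, 6.7]
width: -0.1
```

```bash
python3 - <<'E'
from h import *
np.set_printoptions(precision=2,suppress=True)
F=[]
for _ in range(6):
    o,_x=grab('wrist','w16.png');F.append(np.r_[o['tool_pos'],o['contact_force']])
print(np.mean(F,0),F[-1],o['time_s'])
E
```

```text
[516.28  81.27 176.97  -4.64  -1.02   7.64] [516.28  81.26 176.96  -4.6   -1.26   7.45] 23.85
```

{"api": "step_arm", "payload": {
  "commands": [
    {"hand":0,"delta_pos":[0.1,0,1],"turn":[0,0,0]},
    {"hand":0,"delta_pos":[0.1,0,1],"turn":[0,0,0]},
    {"hand":0,"delta_pos":[0.1,0,1],"turn":[0,0,0]}
  ]
}}

```text
time_s: 24.2
tool_pos: [516.3, 81.3, 176.6]
tcp_rot: [[-0.99, 0.043, 0.135], [0.042, 0.999, -0.005], [-0.135, 0.001, -0.991]]
contact_force: [-4.5, 0.5, 9.0]
width: 0.1
```

```bash
python3 - <<'E'
from h import *
np.set_printoptions(precision=2,suppress=True)
F=[]
for _ in range(6):
    o,_x=grab('wrist','w17.png');F.append(np.r_[o['tool_pos'],o['contact_force']])
print(np.mean(F,0),o['time_s'])
E
```

```text
[516.34  81.25 176.55  -4.55  -0.18   8.18] 24.45
```

{"api": "step_arm", "payload": {
  "commands": [
    {"hand":0,"delta_pos":[0.1,0,1],"turn":[0,0,0]},
    {"hand":0,"delta_pos":[0.1,0,1],"turn":[0,0,0]},
    {"hand":0,"delta_pos":[0.1,0,1],"turn":[0,0,0]}
  ]
}}

```text
time_s: 24.8
tool_pos: [516.4, 81.3, 176.2]
tcp_rot: [[-0.99, 0.043, 0.135], [0.043, 0.999, -0.005], [-0.135, 0.001, -0.991]]
contact_force: [-4.5, -1.5, 7.6]
width: 0.2
```

```bash
python3 - <<'E'
from h import *
np.set_printoptions(precision=2,suppress=True)
F=[]
for _ in range(6):
    o,_x=grab('wrist','w18.png');F.append(np.r_[o['tool_pos'],o['contact_force']])
print(np.mean(F,0),o['time_s'])
w=cv2.imread('pics/w18.png')[240:300,280:360];cv2.imwrite('pics/w18e.png',cv2.convertScaleAbs(cv2.resize(w,None,fx=5,fy=5,interpolation=cv2.INTER_CUBIC),alpha=2))
for a in(-.12,-.14,-.16): print(proj('w18',[crank(a,115,7.5,-13),crank(a,115,0,-13)]).tolist())
E
```

```text
[516.4   81.26 176.2   -5.17  -0.48   8.63] 25.05
[[287.26399022598144, 263.8312677327573], [288.69871675965067, 257.7158300780695]]
[[287.71231851629625, 261.61228212096995], [289.1126818348916, 256.00498559804237]]
[[288.1503301747133, 259.5567658251101], [289.5168499725439, 254.4390909735161]]
```

View pics/w18e.png

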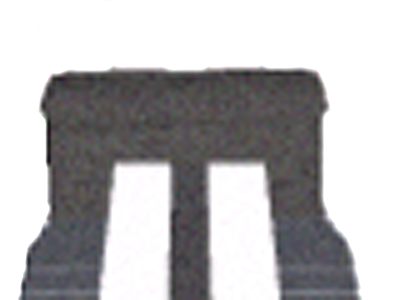

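```bash
python3 - <<'E'
from h import *
np.set_printoptions(precision=2,suppress=True)
o,_=grab('scene','s19.png');print(o['tool_pos'],o['contact_force'],o['time_s'])
cv2.imwrite('pics/s19c.png',cv2.resize(cv2.imread('pics/s19.png')[150:400,180:480],None,fx=2.4,fy=2.4,interpolation=cv2.INTER_CUBIC))
E
```

```text
[516.4   81.27 176.19] [-4.82 -0.47  7.71] 25.1
```

View pics/s19c.png

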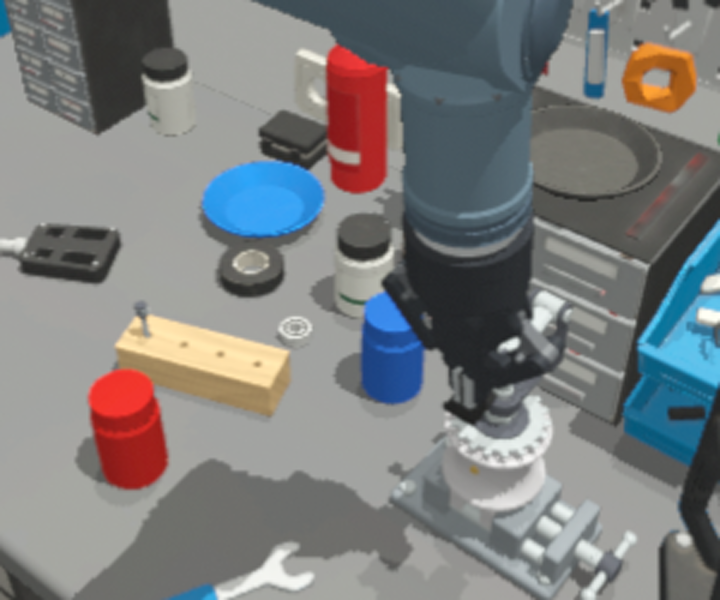

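The short rod still stands in its block (crop 142,318), both white pots are upright, and the pad is held down. Handing in.

```bash
python3 -c "
from station import workorder
print(workorder.sign_off())"
```

```text
the job is handed in; nothing more can be done
None
```

I dropped the long rod into the hollow axle and let go of it. I then swung the crank onto it and pressed the pad through three force humps. I handed in at about 25 s with the arm still holding the pad down.

**Rod:** after release, its cap top was where a 188 mm top should appear in the scene view, so it rests on the clutch. The wrist view put the cap 1 to 2 mm off, which I took for the rod leaning in the bore.

**Swing:** past vertical the crank ran ahead of the fingers and came to rest on the cap by itself, so I repositioned over the pad before pressing.

**Press:** the vertical pad force peaked near tool heights 203, 193 and 184 mm, dropping after each. It then rose smoothly to about 8.5 N at 176.2 mm, with no sign of the hard stop.

**Third click:** the clutch travel was not measured directly.
- From the force pattern I estimate 15.2 to 15.7 mm of travel.
- The wrist picture gives the crank about 0.15 to 0.16 rad below level.
- If the fingertip touched only at its outer edge, geometry alone puts the third click up to about 0.6 mm lower than where I stopped. I went by the force and the picture.

**Rest of the scene:** in the last picture the short rod stands in its block and the white grease pot is upright.

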